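# Fit the burr in the handpiece and box up the spares

### The job

Get the bench ready for grinding. Take the straight cylinder-headed burr out of the wooden stand, set its shank right down to the bottom of the collet of the handpiece that stands nose up in its clamp, and screw the collet nut clockwise until it is fully tight on it. So that no dust gets into them, lay all the spare burrs in square plastic tubes inside the carton and fold the carton flat shut, both short flaps first and then the two long flaps over them; leave the other burrs in the stand and the rest of the bench as they are.

Things in the scene. Friction and masses are not known exactly. Their poses are not given: they have to be found in the camera images.
- burr_cylinder: the burr to fit: steel, 72 mm long, 50 g, standing shank down in one of the three holes of the stand, foot 10 mm above the bench. Origin at the foot of the shank, z up to the head. Shank 8 mm diameter, 47 mm long, foot rounded; head a fluted cylinder 16 mm diameter from z = 47 to 72 mm (grip it there)
- burr_ball: another burr in the stand, same shank, with a ball head of 19 mm diameter (bystander, leave it); origin at the foot of the shank
- burr_cone: another burr in the stand, same shank, with a pointed cone head 17 mm wide (bystander, leave it); origin at the foot of the shank
- burr_stand: fixed wooden block 50 x 180 x 42 mm (x, y, z) with three upright holes 9.6 mm wide, 32 mm deep, 60 mm apart along its y; origin at the centre of its underside
- handpiece: rotary handpiece fixed upright, nose up, in a bench clamp on a 110 mm square base plate 14 mm thick; origin at the centre of the underside, z up the axis. Above the clamp (46 x 62 mm, up to z = 64 mm) the body is 34 mm in diameter up to z = 100 mm, then the nose, then the collet nut from z = 112 to 138 mm
- collet_mouth (a point): centre of the open top of the collet, level with the top of the nut, 138 mm above the bench. The mouth is a funnel about 19 mm wide that narrows within 9 mm to the bore, which is 10.4 mm across with the nut loose
- collet_seat (a point): centre of the bottom of the collet bore, 34 mm below the mouth; the foot of a fully seated burr rests here, and the burr then stands 38 mm above the nut
- collet_nut (a joint): angle of the knurled collet nut, a steel ring 32 mm wide, 26 mm tall, round the mouth. 0 = loose; grows clockwise seen from above (tightening); stop at 2.8 rad; starts at 0 to 0.4. It draws four jaws in by 0.5 mm each per rad: they touch an 8 mm shank at about 2.4 and it is tight from 2.5. Friction 0.05 N m, a little more as the jaws grip; stays where it is left
- tube1: square plastic packing tube with a spare burr in it, 90 x 24 x 24 mm, 60 g, half opaque grey and half clear, lying on the mat; origin at its centre, x along its length. Two to four of tube1..tube4 are present in a run (the others are absent)
- tube2: square plastic packing tube with a spare burr in it, 90 x 24 x 24 mm, 60 g, half opaque grey and half clear, lying on the mat; origin at its centre, x along its length. Two to four of tube1..tube4 are present in a run (the others are absent)
- tube3: square plastic packing tube with a spare burr in it, 90 x 24 x 24 mm, 60 g, half opaque grey and half clear, lying on the mat; origin at its centre, x along its length. Two to four of tube1..tube4 are present in a run (the others are absent)
- tube4: square plastic packing tube with a spare burr in it, 90 x 24 x 24 mm, 60 g, half opaque grey and half clear, lying on the mat; origin at its centre, x along its length. Two to four of tube1..tube4 are present in a run (the others are absent)
- carton: cardboard carton fixed to the bench, outside 118 x 178 mm (x, y), walls 4 mm, inner floor 4 mm above the bench, rim 60 mm up on the two short sides (facing its +y and -y) and 64 mm on the two long sides (facing -x and +x); origin at the centre of the underside. The tubes fit lying along its x, two side by side, two layers deep
- flap_long_near (a joint): hinge of a long (176 mm wide) flap of the carton, at the rim of the -x wall, 1 mm inside its outer face, 64 mm above the bench. 0 = folded flat shut; 1.57 = upright; more = leaning outwards; starts at 1.9 to 2.3, stop at 2.45. The flap is 58 mm from hinge to free edge, 3.5 mm thick, 15 g; the hinge is stiff and stays where it is left (0.2 N at the edge moves it)
- flap_long_far (a joint): hinge of a long (176 mm wide) flap of the carton, at the rim of the +x wall, 1 mm inside its outer face, 64 mm above the bench. 0 = folded flat shut; 1.57 = upright; more = leaning outwards; starts at 1.9 to 2.3, stop at 2.45. The flap is 58 mm from hinge to free edge, 3.5 mm thick, 15 g; the hinge is stiff and stays where it is left (0.2 N at the edge moves it)
- flap_short_left (a joint): hinge of a short (106 mm wide) flap of the carton, at the rim of the +y wall, 1 mm inside its outer face, 60 mm above the bench. 0 = folded flat shut; 1.57 = upright; more = leaning outwards; starts at 1.9 to 2.3, stop at 2.45. The flap is 58 mm from hinge to free edge, 3.5 mm thick, 15 g; the hinge is stiff and stays where it is left (0.2 N at the edge moves it)
- flap_short_right (a joint): hinge of a short (106 mm wide) flap of the carton, at the rim of the -y wall, 1 mm inside its outer face, 60 mm above the bench. 0 = folded flat shut; 1.57 = upright; more = leaning outwards; starts at 1.9 to 2.3, stop at 2.45. The flap is 58 mm from hinge to free edge, 3.5 mm thick, 15 g; the hinge is stiff and stays where it is left (0.2 N at the edge moves it)
- flap_long_near_edge (a point): middle of the free edge of flap_long_near; x points from the hinge out to the edge
- flap_long_far_edge (a point): middle of the free edge of flap_long_far; x points from the hinge out to the edge
- flap_short_left_edge (a point): middle of the free edge of flap_short_left; x points from the hinge out to the edge
- flap_short_right_edge (a point): middle of the free edge of flap_short_right; x points from the hinge out to the edge
- pump_bottle: blue square solvent pump bottle, 46 x 46 x 99 mm, standing near the handpiece (bystander)
- collet_wrench: flat steel open-ended wrench 130 mm long lying near the handpiece (bystander)
- grease_tin: round metal grease tin 60 mm across, 22 mm high, near the handpiece (bystander)
Not all that is in view belongs to the job. What is shaped like the handpiece but yellow is not meant. Leave any green look-alike of the tube2 alone.

How it is judged:
By the outcome, as a careful person would: the job done as asked, in the order asked, and still so for the second after the job is handed in, with the robot touching nothing.
Of tube1, tube2, tube3, tube4 only 2 to 4 are there at a start; the rules pass over those that are not, and their reading is None.
At some moment in a run one of tube1, tube2, tube3, tube4 may be knocked a few centimetres aside while the robot is not near it.
It also fails if it takes over 210 s, if anything falls off the work surface, if the arm or the gripper's body presses on something with over 40 N, if the wrist force passes 120 N, or if a joint passes its speed limit or range.

### The arm

A 6-joint arm with a two-finger parallel gripper is mounted at the origin on the work surface. World frame = base frame: x ahead of the robot, y to its left, z up, the work surface at z = 0. Lengths are in m, angles in rad, forces in N, time in s.
With the tool pointing down it reaches from about 0.35 to 0.775 m from the base axis. Payload 7.3 kg.
Tool frame: the origin (TCP) lies at the very end of the fingers, on their centre line; the grasp point (between the pads) lies 19 mm behind it (robot.tcp_to_grasp is the z of the grasp point in the tool frame, in m); z points along the fingers, y is the line along which they close (so a half turn about z gives the same grasp; the last joint's range is limited). The gripper opens to 92 mm and grips with 3 to 60 N. Pads are 19 mm wide; open, the fingers measure 130 mm over their backs; the gripper's body (75 mm by 190 mm) begins 47 mm behind the grasp point.
Start: joints at [-1.288, 0.342, 1.524, -0, 1.275, -0.146], TCP at [0.218, -0.477, 0.227] pointing down, gripper open.
Joint ranges: [-2.53, 2.53], [-0.77, 2.02], [0.04, 2.7], [-1, 4.14], [0.28, 2.66], [-3.11, 3.11]. Speed limits (rad/s): [2.57, 2.57, 3.14, 3.14, 3.14, 3.14].

### API

Orientations are given as [roll, pitch, yaw] about the fixed x, y, z axes, in that order (R = Rz(yaw) Ry(pitch) Rx(roll)).
In Python, from cell import monitor, read_camera, get_calibration, job, robot gives the robot as it stands. The module is installed in compiled form; this text tells all that it offers.
- The arm moves only by the tool send_rows, never from a script. Its argument "targets" is a list of rows, each an object with "translation": the shift along the tool's x, y, z in cm, a list of three; "spin": the turn about the tool's z in degrees; "jaw": the opening, from 0 (shut) to 1 (fully open). A call has exactly 5 rows; each row is the pose to reach, as a shift and turn from the pose commanded when the call began, along the tool's axes at that moment; what a row does not reach only later rows make up. A row lasts 1/10 s, in which the tool goes at most 50 mm and 8.59 degrees, less where a joint would pass 70% of its speed; a pose out of reach is approached as far as the arm can. A call with a gripper value outside its range is refused whole. The fingers move at their own pace and stop on an object; "force" is the grip in N (left out, the last holds). Time passes only in rows, so rows that repeat a pose let the fingers close, or fill a call up. It gives the time, the measured TCP pose, the force, the opening and the grip force at its end, in the units of the state.
- monitor.observe(): the state, without advancing time (a new reading comes with each control period).
- read_camera(name): name is "scene" or "top" or "wrist"; returns (picture, depth): 384x512x3 uint8, red, green, blue; 384x512 float32, m along the optical axis (not along the pixel's ray), 0 where there is no reading.
- get_calibration(name): a dict with "intrinsics" (3x3 intrinsics, pixels), "origin" and "orientation" of the camera in the world; the wrist camera has in their place "hand_eye" (4x4, takes a point from camera to tool coordinates, whose origin is the TCP and whose axes are the flange's). Camera axes: x right, y up, looking along -z (the intrinsics and any distortion apply to the point x, -y, -z); pixel columns grow to the right and rows downward; lengths in m; the calibration is good to about 2 mm. A picture is of the moment at which its call begins: read the wrist's pose just before it. get_calibration takes no time and is no camera call.
- job.hand_in(): hands the job in; it is judged then, once.
The state is a dict: "time": time; "qpos": joint angles; "qvel": joint speeds; "joint_efforts": joint torques, N m; "tool_pos": TCP position; "tool_rot": TCP orientation; "contact_force": force on the tool from outside, world axes, zero at the start; "torque": the same for the moment, N m; "opening": finger opening in m; "grip_force": force on a finger pad.
Only numpy, scipy, OpenCV 4.12 (cv2) and the standard library are available. Lean on these libraries where they do the work, as an engineer would, in place of code of your own. Each camera call takes 0.05 s, during which the arm holds its last target. There are 200 camera calls.

## Working session

There is one attempt and no reset: what is moved stays moved. The work goes in short steps, Python scripts to look and compute and a tool call to move; the robot and the scene stay as the last step left them, time stands still between calls to the robot, and variables do not carry over. Pictures are saved under pics/ and viewed, at most 14 in all, crops included, and the job is handed in when it is done.

Besides the shell and the picture viewer there is one more tool, called after ">>>" as name(argument=value, ...), one argument or row to a line, values as JSON. send_rows: Moves the arm, as the interface text tells. Its arguments: {"type":"object","properties":{"targets":{"type":"array"},"force":{"type":"number"}},"required":["targets"]}

```bash
mkdir -p pics && cat > h.py <<'E'
import numpy as np, cv2
from scipy.spatial.transform import Rotation as R
from cell import monitor, read_camera, get_calibration, job, robot
def grab(n):
    s=monitor.observe(); im,d=read_camera(n); return s,im,d
def cam(n,s=None):
    c=get_calibration(n); K=np.array(c["intrinsics"])
    if n=="wrist":
        H=np.array(c["hand_eye"]); T=np.eye(4); T[:3,:3]=rot(s["tool_rot"]); T[:3,3]=s["tool_pos"]; T=T@H
        return K,T[:3,:3],T[:3,3]
    o=c["orientation"]; return K,rot(o),np.array(c["origin"])
def rot(o):
    o=np.array(o)
    return o if o.shape==(3,3) else R.from_euler('xyz',o).as_matrix()
def cloud(K,Rm,t,d):
    v,u=np.mgrid[:d.shape[0],:d.shape[1]]
    P=np.stack([(u-K[0,2])/K[0,0]*d,-(v-K[1,2])/K[1,1]*d,-d],-1)
    return P@Rm.T+t
def proj(K,Rm,t,P):
    p=(np.asarray(P)-t)@Rm; return np.array([K[0,2]+K[0,0]*p[...,0]/-p[...,2],K[1,2]+K[1,1]*-p[...,1]/-p[...,2]]).T
E
python3 - <<'E'
from h import *
for n in("scene","top","wrist"):
    c=get_calibration(n); print(n,{k:np.round(np.array(v),3).tolist() if not isinstance(v,(dict,str)) else v for k,v in c.items()})
    s,im,d=grab(n); cv2.imwrite(f"pics/{n}0.png",im[...,::-1]); np.savez(f"{n}0.npz",im=im,d=d)
    print((d>0).mean())
print(s, robot.tcp_to_grasp)
a=cv2.imread("pics/top0.png");cv2.imwrite("pics/top0b.png",cv2.resize(a,(800,600)))
a=cv2.imread("pics/scene0.png");cv2.imwrite("pics/scene0b.png",cv2.resize(a,(800,600)))
E
```

```text
scene {'intrinsics': [[462.355, 0.0, 249.24], [0.0, 462.355, 191.354], [0.0, 0.0, 1.0]], 'origin': [1.05, 0.16, 1.067], 'orientation': [0.566, -0.003, 1.847]}
0.99578857421875
top {'intrinsics': [[416.557, 0.0, 259.343], [0.0, 416.557, 189.466], [0.0, 0.0, 1.0]], 'origin': [0.418, 0.014, 1.078], 'orientation': [0.049, -0.016, -1.584]}
0.9958394368489584
wrist {'intrinsics': [[295.648, 0.0, 255.289], [0.0, 295.648, 194.309], [0.0, 0.0, 1.0]], 'hand_eye': [[0.0, 0.963, 0.269, 0.072], [1.0, -0.0, 0.0, -0.0], [0.0, 0.269, -0.963, -0.158], [0.0, 0.0, 0.0, 1.0]]}
0.9961802164713541
{'time': 0.1, 'qpos': array([-1.28798762e+00,  3.42656088e-01,  1.52491199e+00, -3.35131334e-06,
        1.27541134e+00, -1.46008000e-01]), 'qvel': array([ 0.00132363, -0.00193322, -0.00159822,  0.00043001,  0.00094355,
        0.0017646 ]), 'joint_efforts': array([ 2.22969211e-03, -4.32001770e+01, -2.44693744e+01,  7.19706248e-02,
        5.25792805e-02, -4.53397524e-05]), 'tool_pos': array([ 0.21820552, -0.47710653,  0.2261162 ]), 'tool_rot': array([-3.14022018e+00, -1.98589323e-04,  4.28817545e-01]), 'contact_force': array([-0.13622337, -0.37383736,  0.12433036]), 'torque': array([ 0.01353682, -0.00615948,  0.0417237 ]), 'grip_force': 0.0, 'opening': 0.09182786105640522} -0.0188
```

View pics/top0b.png

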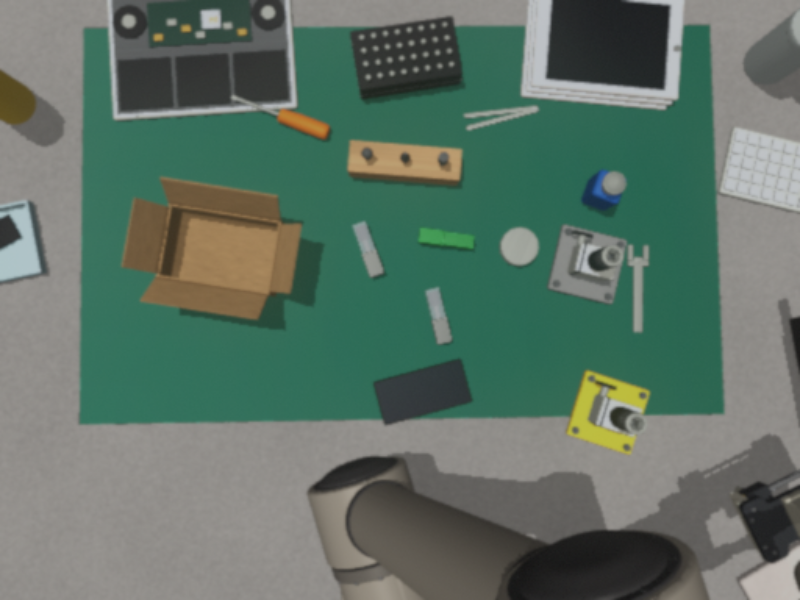

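View pics/scene0b.png

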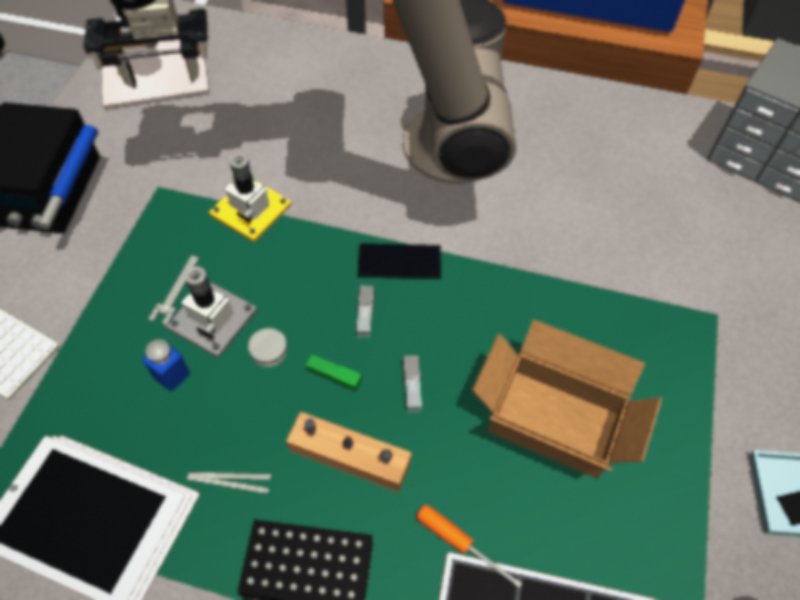

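```bash
cat >> h.py <<'E'
def load(n,tag="0"):
    z=np.load(f"{n}{tag}.npz"); return z["im"],z["d"]
def rect(P):
    (c,(w,h),a)=cv2.minAreaRect((P[:,:2]*1000).astype(np.float32)); 
    if w<h: w,h=h,w; a+=90
    return np.round(np.array(c),1),round(w,1),round(h,1),round(a%180,1)
def win(P,x0,x1,y0,y1,z0,z1):
    return (P[...,0]>x0)&(P[...,0]<x1)&(P[...,1]>y0)&(P[...,1]<y1)&(P[...,2]>z0)&(P[...,2]<z1)
E
python3 - <<'E'
from h import *
Ps={}
for n in("top","scene"):
    im,d=load(n); K,Rm,t=cam(n); P=cloud(K,Rm,t,d); Ps[n]=P
    # approx locs from top px
    if n=="top":
        loc={}
        for k,(u,v) in dict(tubeA=(367,249),tubeB=(438,315),green=(446,238),stand=(405,165),nut=(608,257),b1=(367,154),b2=(405,157),b3=(443,158),carton=(222,250),mat=(300,350),bottle=(613,183),tin=(520,246),yel=(627,420)).items():
            loc[k]=P[int(v*.64),int(u*.64)]; print(k,np.round(loc[k],3))
    print(n,"mat z",np.median(P[...,2][win(P,.3,.36,.0,.15,-.02,.02)]) )
    for k in("tubeA","tubeB","green"):
        x,y,_=loc[k]; m=win(P,x-.07,x+.07,y-.07,y+.07,.018,.034); 
        # connected comp
        nn,l,st,_=cv2.connectedComponentsWithStats(m.astype(np.uint8))
        for i in range(1,nn):
            if st[i,4]>60: print(n,k,st[i,4],rect(P[l==i]),np.round(np.median(P[l==i][:,2]),4))
    x,y,_=loc["stand"]; m=win(P,x-.1,x+.1,y-.12,y+.12,.036,.048); print(n,"stand",rect(P[m]),np.median(P[m][:,2]))
    for b in("b1","b2","b3"):
        x,y,_=loc[b]; m=win(P,x-.02,x+.02,y-.02,y+.02,.055,.1); print(n,b,m.sum(),rect(P[m]),P[m][:,2].max(),np.median(P[m],0))
    x,y,_=loc["nut"]; m=win(P,x-.04,x+.04,y-.04,y+.04,.125,.16); print(n,"nut",m.sum(),rect(P[m]),np.percentile(P[m][:,2],[5,50,95]))
    m=win(P,x-.1,x+.1,y-.1,y+.1,.008,.02); print(n,"plate",m.sum(),rect(P[m]))
E
```

```text
tubeA [0.548 0.06  0.023]
tubeB [ 0.44  -0.055  0.025]
green [ 0.564 -0.07   0.027]
stand [ 0.681 -0.005  0.045]
nut [ 0.521 -0.305  0.115]
b1 [0.692 0.057 0.072]
b2 [ 0.685 -0.004  0.075]
b3 [ 0.68  -0.062  0.083]
carton [0.55  0.298 0.005]
mat [0.384 0.171 0.   ]
bottle [ 0.635 -0.321  0.098]
tin [ 0.55  -0.19   0.023]
yel [ 0.283 -0.317  0.139]
top mat z 0.002325654712566405
top tubeA 316 (array([547.5,  57.5]), 90.0, 23.8, 19.9) 0.0248
top tubeB 320 (array([438.2, -56.2]), 89.9, 23.8, 11.6) 0.0245
top green 323 (array([564.2, -71. ]), 89.6, 24.2, 82.2) 0.0246
top stand (array([688.7,  -4.6]), 180.1, 52.1, 85.0) 0.04268666495234619
top b1 48 (array([693.5,  55. ]), 17.3, 16.9, 56.2) 0.07657265931233592 [0.69244122 0.05417146 0.0717823 ]
top b2 37 (array([687.6,  -4.2]), 15.3, 13.3, 41.8) 0.08617489541376344 [ 0.68566145 -0.00436973  0.07008951]
top b3 53 (array([682.7, -63.9]), 15.8, 15.7, 146.6) 0.08601740547011139 [ 0.68074213 -0.06302753  0.08083657]
top nut 159 (array([ 519.1, -303.8]), 31.0, 30.8, 173.6) [0.12839426 0.13691034 0.14029997]
top plate 1119 (array([ 518.5, -313.6]), 217.0, 158.6, 43.7)
scene mat z 0.0009480812070281619
scene tubeA 305 (array([550.5,  58.5]), 91.4, 23.4, 17.4) 0.0234
scene tubeB 256 (array([439.4, -54.8]), 92.9, 24.5, 12.3) 0.0232
scene green 311 (array([565.6, -69.4]), 89.1, 25.7, 81.6) 0.0231
scene stand (array([689.5,  -3.7]), 180.2, 52.4, 84.4) 0.04143463513292278
scene b1 55 (array([696.4,  56.4]), 17.1, 16.7, 65.5) 0.07687635513119051 [0.69744329 0.05672847 0.07061934]
scene b2 44 (array([691.1,  -2.3]), 14.3, 11.2, 138.4) 0.08305535273075326 [ 0.69260171 -0.00190062  0.06895275]
scene b3 65 (array([685.1, -62.4]), 16.1, 15.2, 15.7) 0.08569456083777893 [ 0.68764986 -0.06193575  0.08076333]
scene nut 140 (array([ 522.7, -302.6]), 32.5, 30.7, 92.2) [0.12747118 0.1348335  0.13928261]
scene plate 854 (array([ 521.2, -301.9]), 208.0, 111.9, 74.6)
```

```bash
cat > carton.py <<'E'
from h import *
def fit(tags=("0",)):
    A=[]
    for n in("top","scene"):
        im,d=load(n,tags[0]); P=cloud(*cam(n),d); A.append(P[win(P,.38,.74,.12,.48,.066,.125)])
    for n,P in zip(("top","scene"),A):
        c=np.array([.55,.298]); 
        for it in range(3):
            hin=[]
            yaw=getattr(fit,"yaw",0.0) if it==0 else yaw
            e=R.from_euler('z',yaw).as_matrix()[:2,:2]; L=(P[:,:2]-c)@e
            for name,ax,sg,h0 in(("near",0,-1,.064),("far",0,1,.064),("left",1,1,.060),("right",1,-1,.060)):
                half=.055 if ax==0 else .085; other=.08 if ax==0 else .05
                m=(sg*L[:,ax]>half-.03)&(abs(L[:,1-ax])<other)&(P[:,2]>.07)
                m&= (abs(L[:,1-ax])<other-.02)
                Q=P[m]; 
                if m.sum()<20: print(n,name,"few",m.sum()); hin.append(None); continue
                q=Q.mean(0); nn=np.linalg.svd(Q-q)[2][2]
                for _ in range(3):
                    r=(Q-q)@nn; k=abs(r)<2*np.median(abs(r))+.001; q=Q[k].mean(0); nn=np.linalg.svd(Q[k]-q)[2][2]
                hd=nn[:2]/np.linalg.norm(nn[:2]); hd*=np.sign(hd@(e[:,ax]*sg)); 
                nn=nn*np.sign(nn[:2]@hd)
                # line: n.(p-q)=0 at z=h0 -> offset along hd
                off=(hd@(q[:2]))-(nn[2]*(h0-q[2]))/np.linalg.norm(nn[:2])
                ang=np.pi/2+np.arctan2(-nn[2],np.linalg.norm(nn[:2]))
                # flap outward dir (cos..): direction in plane up/out = perp to nn
                hin.append((hd,off)); 
                if it==2: print(n,name,len(Q),"hinge dir",np.round(np.degrees(np.arctan2(hd[1],hd[0])),1),"off",round(off,4),"ang",round(ang,3),"top z",round(Q[:,2].max(),3))
            ys=[]
            for (h,ax,sg) in zip(hin,(0,0,1,1),(-1,1,1,-1)):
                if h is None: continue
                v=h[0]*sg; ys.append(np.arctan2(v[1],v[0])-(np.pi/2 if ax else 0))
            yaw=np.median(ys)
            e=R.from_euler('z',yaw).as_matrix()[:2,:2]; cl=c@e
            for ax,(i,j) in((0,(1,0)),(1,(2,3))):
                if hin[i] and hin[j]: cl[ax]=(hin[i][1]-hin[j][1])/2
            c=e@cl
        w=[hin[1][1]+hin[0][1] if hin[0] and hin[1] else None, hin[2][1]+hin[3][1] if hin[2] and hin[3] else None]
        print(n,"centre",np.round(c,4),"yaw deg",np.round(np.degrees(yaw),2),"widths",w)
E
cat > plan.py <<'E'
import numpy as np
def plan(start,wps,step=40,dang=8):
    """start,wps: (x,y,z m,yaw deg[,jaw]); prints calls of 5 rows."""
    cur=np.array(start[:4],float); rows=[]
    for w in wps:
        w4=np.array(w[:4],float); n=max(int(np.ceil(max(np.linalg.norm(w4[:3]-cur[:3])*1000/step,abs(w4[3]-cur[3])/dang)-1e-6)),1)
        if len(w)>5: n=max(n,w[5])
        for i in range(1,n+1): rows.append((cur+(w4-cur)*i/n,w[4]))
        cur=w4
    while len(rows)%5: rows.append(rows[-1])
    b=np.array(start[:4],float)
    for k in range(0,len(rows),5):
        y=np.radians(b[3]); c,s=np.cos(y),np.sin(y)
        print("call",k//5)
        for p,j in rows[k:k+5]:
            d=(p[:3]-b[:3])*100
            print("  [%.2f,%.2f,%.2f] spin %.1f jaw %.2f"%(c*d[0]+s*d[1],s*d[0]-c*d[1],-d[2],b[3]-p[3],j))
        b=rows[k+4][0]
E
python3 - <<'E'
from carton import *
fit()
from plan import plan
print("to burr")
plan((.2182,-.4771,.2261,24.57),[(.5,-.22,.226,55,.6),(.684,-.0635,.18,84.7,.5),(.684,-.0635,.12,84.7,.5)])
E
```

```text
top near 787 hinge dir 170.4 off -0.4345 ang 2.303 top z 0.112
top far 742 hinge dir -9.5 off 0.5483 ang 2.057 top z 0.121
top left 477 hinge dir 79.6 off 0.4692 ang 2.21 top z 0.11
top right 280 hinge dir -99.5 off -0.2881 ang 2.289 top z 0.109
top centre [0.5474 0.2919] yaw deg -9.55 widths [np.float64(0.11378385327967544), np.float64(0.18110916864870402)]
scene near 1057 hinge dir 170.3 off -0.4332 ang 2.302 top z 0.11
scene far 166 hinge dir -9.7 off 0.5474 ang 2.1 top z 0.119
scene left 387 hinge dir 80.0 off 0.4676 ang 2.221 top z 0.11
scene right 317 hinge dir -99.5 off -0.2883 ang 2.288 top z 0.107
scene centre [0.547  0.2899] yaw deg -9.71 widths [np.float64(0.11417786181368089), np.float64(0.1792767460668968)]
to burr
call 0
  [3.63,-1.17,0.00] spin -3.0 jaw 0.60
  [7.26,-2.33,0.00] spin -6.1 jaw 0.60
  [10.90,-3.50,0.00] spin -9.1 jaw 0.60
  [14.53,-4.67,0.00] spin -12.2 jaw 0.60
  [18.16,-5.83,0.00] spin -15.2 jaw 0.60
call 1
  [3.81,-0.17,0.00] spin -3.0 jaw 0.60
  [7.62,-0.34,0.00] spin -6.1 jaw 0.60
  [11.43,-0.52,0.00] spin -9.1 jaw 0.60
  [15.24,-0.69,0.00] spin -12.2 jaw 0.60
  [19.05,-0.86,0.00] spin -15.2 jaw 0.60
call 2
  [3.34,0.87,0.66] spin -4.2 jaw 0.50
  [6.68,1.74,1.31] spin -8.5 jaw 0.50
  [10.02,2.61,1.97] spin -12.7 jaw 0.50
  [13.36,3.48,2.63] spin -17.0 jaw 0.50
  [16.70,4.35,3.29] spin -21.2 jaw 0.50
call 3
  [2.80,2.02,0.66] spin -4.2 jaw 0.50
  [5.60,4.04,1.31] spin -8.5 jaw 0.50
  [5.60,4.04,4.31] spin -8.5 jaw 0.50
  [5.60,4.04,7.31] spin -8.5 jaw 0.50
  [5.60,4.04,7.31] spin -8.5 jaw 0.50
```

>>> send_rows(
  targets=[
    {"translation": [3.6, -1.2, 0], "spin": -3, "jaw": 0.6},
    {"translation": [7.3, -2.3, 0], "spin": -6, "jaw": 0.6},
    {"translation": [10.9, -3.5, 0], "spin": -9, "jaw": 0.6},
    {"translation": [14.5, -4.7, 0], "spin": -12, "jaw": 0.6},
    {"translation": [18.2, -5.8, 0], "spin": -15, "jaw": 0.6},
  ],
)

```text
time: 0.65
tool_pos: [0.3605, -0.3478, 0.2266]
tool_rot: [-3.141, 0.0, 0.692]
contact_force: [0.7, -0.8, 0.2]
opening: 0.0576
grip_force: 0.0
```

>>> send_rows(
  targets=[
    {"translation": [3.8, -0.2, 0], "spin": -3, "jaw": 0.6},
    {"translation": [7.6, -0.3, 0], "spin": -6, "jaw": 0.6},
    {"translation": [11.4, -0.5, 0], "spin": -9, "jaw": 0.6},
    {"translation": [15.2, -0.7, 0], "spin": -12, "jaw": 0.6},
    {"translation": [19, -0.9, 0], "spin": -15, "jaw": 0.6},
  ],
)

```text
time: 1.15
tool_pos: [0.5013, -0.2198, 0.2265]
tool_rot: [-3.141, 0.0, 0.955]
contact_force: [0.3, -1.0, 0.5]
opening: 0.0551
grip_force: 0.0
```

>>> send_rows(
  targets=[
    {"translation": [3, 0.8, 0.6], "spin": -6, "jaw": 0.5},
    {"translation": [6, 1.6, 1.2], "spin": -12, "jaw": 0.5},
    {"translation": [9, 2.4, 1.8], "spin": -18, "jaw": 0.5},
    {"translation": [12, 3.2, 2.4], "spin": -24, "jaw": 0.5},
    {"translation": [12, 3.2, 2.4], "spin": -30, "jaw": 0.5},
  ],
)

```text
time: 1.65
tool_pos: [0.5977, -0.1389, 0.2009]
tool_rot: [-3.14, -0.002, 1.484]
contact_force: [0.1, -0.5, -0.8]
opening: 0.0461
grip_force: 0.0
```

```bash
python3 - <<'E'
from h import *
s,im,d=grab("wrist"); P=cloud(*cam("wrist",s),d); np.savez("wrist1.npz",im=im,d=d)
cv2.imwrite("pics/wrist1.png",im[...,::-1])
print(s["tool_pos"],s["tool_rot"],s["qpos"])
m=win(P,.6,.78,-.12,.12,.036,.048); print("stand",rect(P[m]),np.median(P[m][:,2]))
for y in(.056,-.004,-.063):
    x=.684+(y+.063)*.092
    m=win(P,x-.02,x+.02,y-.02,y+.02,.055,.1)
    if m.sum()>10: print(m.sum(),rect(P[m]),np.percentile(P[m][:,2],[50,99]),np.median(P[m],0)); 
    m=win(P,x-.02,x+.02,y-.02,y+.02,.078,.09)
    if m.sum()>10:print("  top",m.sum(),rect(P[m]))
E
```

```text
[ 0.59770516 -0.13891406  0.20092195] [-3.14007065e+00 -1.51212499e-03  1.48361363e+00] [-3.53738765e-01  5.26057851e-01  1.30229161e+00  1.09335389e-03
  1.31510990e+00 -2.66834725e-01]
stand (array([686.8, -33.4]), 123.7, 50.7, 84.9) 0.041760080451033965
335 (array([687.4,  -6.9]), 16.1, 11.7, 126.9) [0.06866491 0.08261163] [ 0.6860999  -0.00762385  0.06866491]
  top 57 (array([688.9,  -5.5]), 5.9, 5.8, 129.6)
379 (array([683.5, -65. ]), 16.7, 16.3, 107.1) [0.08115537 0.08345603] [ 0.68117889 -0.06492519  0.08115537]
  top 285 (array([683.8, -65.1]), 17.1, 15.5, 175.2)
```

View pics/wrist1.png

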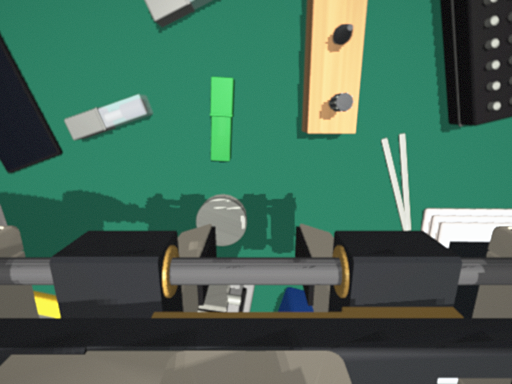

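>>> send_rows(
  targets=[
    {"translation": [4.1, 4.0, 2], "spin": 0, "jaw": 0.5},
    {"translation": [8.2, 7.9, 4], "spin": 0, "jaw": 0.5},
    {"translation": [8.2, 7.9, 8], "spin": 0, "jaw": 0.5},
    {"translation": [8.2, 7.9, 12], "spin": 0, "jaw": 0.5},
    {"translation": [8.2, 7.9, 15], "spin": 0, "jaw": 0.5},
  ],
)

```text
time: 2.2
tool_pos: [0.6812, -0.067, 0.0492]
tool_rot: [-3.138, -0.0, 1.475]
contact_force: [-0.3, -0.2, -0.2]
opening: 0.0459
grip_force: 0.0
```

>>> send_rows(
  targets=[
    {"translation": [0, 0, 0], "spin": 0, "jaw": 0.5},
    {"translation": [0, 0, 0], "spin": 0, "jaw": 0.1},
    {"translation": [0, 0, 0], "spin": 0, "jaw": 0.1},
    {"translation": [0, 0, 0], "spin": 0, "jaw": 0.1},
    {"translation": [0, 0, 0], "spin": 0, "jaw": 0.1},
  ],
  force=25,
)

```text
time: 2.7
tool_pos: [0.6833, -0.0681, 0.0546]
tool_rot: [3.139, 0.0, 1.476]
contact_force: [-0.9, 0.4, 0.7]
opening: 0.0184
grip_force: 0.0
```

>>> send_rows(
  targets=[
    {"translation": [0, 0, 0], "spin": 0, "jaw": 0.1},
    {"translation": [0, 0, 0], "spin": 0, "jaw": 0.1},
    {"translation": [0, 0, 0], "spin": 0, "jaw": 0.1},
    {"translation": [0, 0, 0], "spin": 0, "jaw": 0.1},
    {"translation": [0, 0, 0], "spin": 0, "jaw": 0.1},
  ],
)

```text
time: 3.2
tool_pos: [0.6831, -0.0679, 0.054]
tool_rot: [3.14, 0.0, 1.476]
contact_force: [-0.0, -1.0, 7.2]
opening: 0.0152
grip_force: 25.0
```

>>> send_rows(
  targets=[
    {"translation": [0, 0, -2], "spin": 0, "jaw": 0.1},
    {"translation": [0, 0, -5], "spin": 0, "jaw": 0.1},
    {"translation": [0, 0, -9], "spin": 0, "jaw": 0.1},
    {"translation": [0, 0, -13], "spin": 0, "jaw": 0.1},
    {"translation": [0, 0, -15], "spin": 0, "jaw": 0.1},
  ],
)

```text
time: 3.7
tool_pos: [0.6836, -0.0678, 0.2069]
tool_rot: [3.136, 0.001, 1.476]
contact_force: [-0.3, -0.5, 0.7]
opening: 0.0154
grip_force: 25.0
```

```bash
python3 - <<'E'
from h import *
s,im,d=grab("wrist"); P=cloud(*cam("wrist",s),d); np.savez("wrist2.npz",im=im,d=d)
cv2.imwrite("pics/wrist2.png",cv2.resize(im[190:300,190:330,::-1],(700,550)))
T=(P-s["tool_pos"])@rot(s["tool_rot"])
print(s["tool_pos"],s["tool_rot"],s["opening"],s["grip_force"],s["contact_force"])
m=(abs(T[...,0])<.03)&(abs(T[...,1])<.0075)&(T[...,2]<-.005)&(T[...,2]>-.05)
Q=T[m];print(m.sum(),np.round(np.percentile(Q,[2,50,98],axis=0),4))
h=np.percentile(Q[:,2],5); t=Q[Q[:,2]<h+.004]; print("head top",h,t[:,:2].mean(0),np.percentile(t[:,:2],[2,98],axis=0))
E
```

```text
[ 0.68355227 -0.06782034  0.20686711] [3.13632710e+00 6.18809838e-04 1.47607899e+00] 0.015427677572141807 24.999865293502808 [-0.32894788 -0.4748087   0.65632365]
860 [[-0.0066 -0.0071 -0.0455]
 [ 0.0089  0.0003 -0.0243]
 [ 0.0114  0.0074 -0.0058]]
head top -0.03769921233955115 [-0.00367888  0.00719614] [[-0.00939295  0.00699202]
 [ 0.00930427  0.00747781]]
```

View pics/wrist2.png

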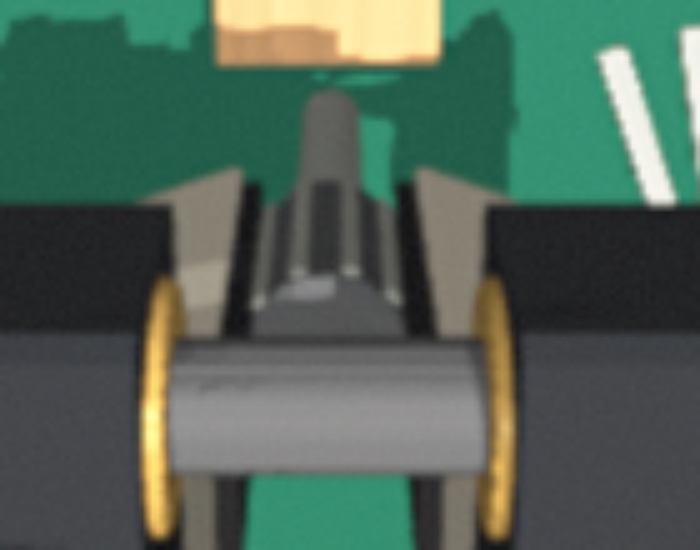

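>>> send_rows(
  targets=[
    {"translation": [-2.8, -1, 0], "spin": -6, "jaw": 0.1},
    {"translation": [-5.5, -1.9, 0], "spin": -12, "jaw": 0.1},
    {"translation": [-8.3, -2.9, 0], "spin": -18, "jaw": 0.1},
    {"translation": [-11, -3.9, 0], "spin": -24, "jaw": 0.1},
    {"translation": [-13.8, -4.8, 0], "spin": -30, "jaw": 0.1},
  ],
)

```text
time: 4.25
tool_pos: [0.6206, -0.2012, 0.2015]
tool_rot: [-3.14, -0.001, 2.004]
contact_force: [0.1, 0.0, -1.0]
opening: 0.0155
grip_force: 25.0
```

>>> send_rows(
  targets=[
    {"translation": [-2.4, -2.8, 0], "spin": -7, "jaw": 0.1},
    {"translation": [-4.8, -5.6, 0], "spin": -14, "jaw": 0.1},
    {"translation": [-7.2, -8.4, 0], "spin": -21, "jaw": 0.1},
    {"translation": [-9.5, -11.1, 0], "spin": -28, "jaw": 0.1},
    {"translation": [-9.5, -11.1, 0], "spin": -28, "jaw": 0.1},
  ],
)

```text
time: 4.75
tool_pos: [0.5576, -0.3372, 0.2013]
tool_rot: [-3.14, -0.001, 2.487]
contact_force: [-0.4, 0.4, 0.4]
opening: 0.0154
grip_force: 25.0
```

```bash
cat > nut.py <<'E'
from h import *
s,im,d=grab("wrist"); P=cloud(*cam("wrist",s),d); Rt=rot(s["tool_rot"])
T=(P-s["tool_pos"])@Rt
print(s["tool_pos"],s["tool_rot"],s["qpos"][5],s["contact_force"])
m=win(P,.46,.58,-.36,-.24,.134,.144); 
x=P[m][:,:2]; (cx,cy),r=cv2.minEnclosingCircle((x*1000).astype(np.float32)); print("nut top",m.sum(),cx,cy,r,rect(P[m]),np.median(P[m][:,2]))
c=np.array([cx/1000,cy/1000,.138]); print("nut in tool",(c-s["tool_pos"])@Rt)
for z0,z1 in((.004,.012),(.012,.02),(.02,.028),(.028,.036)):
    m=(T[...,0]>-.02)&(T[...,0]<.025)&(abs(T[...,1])<.012)&(T[...,2]>z0)&(T[...,2]<z1)
    Q=T[m]
    if m.sum()>10: print("shank",z0,m.sum(),"xmax",np.percentile(Q[:,0],98),"y",np.percentile(Q[:,1],[2,98]).mean(),np.ptp(Q[:,1]))
np.savez("wrist3.npz",im=im,d=d); cv2.imwrite("pics/wrist3.png",im[...,::-1])
E
python3 nut.py
```

```text
[ 0.55762638 -0.33716678  0.20131536] [-3.13988742e+00 -1.39968125e-03  2.48659754e+00] -1.5759534610796944 [-0.36574266  0.35572227  0.38059701]
nut top 1013 520.6018676757812 -305.1097412109375 15.941696166992188 (array([ 520.3, -305. ]), 30.7, 30.4, 51.8) 0.13735634251128429
nut in tool [0.04880137 0.00297727 0.06337875]
shank 0.004 23 xmax 0.007998173518580036 y -0.00019286329655515016 0.005505476579244448
shank 0.012 56 xmax 0.007726133534624208 y 0.00013860417935243532 0.007636446408037034
shank 0.02 52 xmax 0.007822950910906675 y -0.00015330001614843728 0.007819072690293905
shank 0.028 40 xmax 0.007640531828052957 y 0.0001611752938454295 0.006883808856918659
```

View pics/wrist3.png

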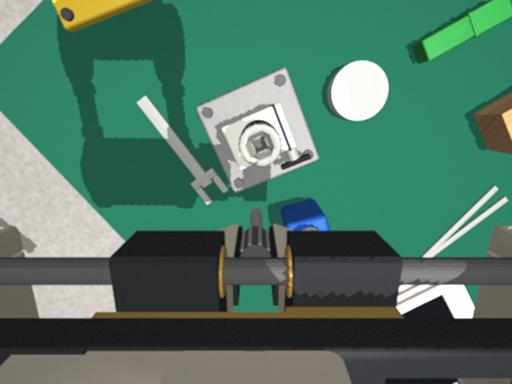

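>>> send_rows(
  targets=[
    {"translation": [2.5, 0.15, 0], "spin": 0, "jaw": 0.1},
    {"translation": [4.5, 0.3, 0], "spin": 0, "jaw": 0.1},
    {"translation": [4.5, 0.3, 0], "spin": 0, "jaw": 0.1},
    {"translation": [4.5, 0.3, 0.5], "spin": 0, "jaw": 0.1},
    {"translation": [4.5, 0.3, 1.0], "spin": 0, "jaw": 0.1},
  ],
)

```text
time: 5.3
tool_pos: [0.5271, -0.3032, 0.1922]
tool_rot: [3.142, 0.001, 2.488]
contact_force: [-0.3, -0.3, -0.6]
opening: 0.0157
grip_force: 25.0
```

```bash
python3 nut.py
```

```text
[ 0.52707084 -0.30323875  0.19220228] [3.14152297e+00 5.93070908e-04 2.48848187e+00] -1.565796262457947 [-0.30341488 -0.30869704 -0.63021928]
nut top 814 520.3639526367188 -304.9768981933594 15.871288299560547 (array([ 519.7, -304.8]), 31.6, 29.8, 76.7) 0.13730535193954296
nut in tool [ 0.00430254 -0.00545972  0.05419936]
shank 0.004 22 xmax 0.007696142558220033 y -0.0001898408771881326 0.005509305278892283
shank 0.012 57 xmax 0.007784069284358213 y 0.0001407211595608293 0.007648643097653262
shank 0.02 53 xmax 0.0077380528144355845 y -0.00018094294670987143 0.007853870824546293
shank 0.028 38 xmax 0.007669764796267959 y 0.00018130285273761614 0.006833745533934324
```

>>> send_rows(
  targets=[
    {"translation": [0.05, -0.55, 0], "spin": 0, "jaw": 0.1},
    {"translation": [0.05, -0.55, 0], "spin": 0, "jaw": 0.1},
    {"translation": [0.05, -0.55, 0], "spin": 0, "jaw": 0.1},
    {"translation": [0.05, -0.55, 0], "spin": 0, "jaw": 0.1},
    {"translation": [0.05, -0.55, 0], "spin": 0, "jaw": 0.1},
  ],
)

```text
time: 5.85
tool_pos: [0.5226, -0.3075, 0.1928]
tool_rot: [3.142, 0.0, 2.488]
contact_force: [-0.5, 0.2, -0.5]
opening: 0.0152
grip_force: 25.0
```

```bash
python3 nut.py
```

```text
[ 0.52262202 -0.30749413  0.19284528] [3.14158762e+00 3.18655914e-04 2.48815410e+00] -1.5755170209685614 [-0.50806064  0.17494797 -0.5171188 ]
nut top 821 520.314208984375 -304.91986083984375 15.801921844482422 (array([ 519.7, -304.4]), 31.2, 30.0, 48.6) 0.13739330146433587
nut in tool [0.00341483 0.00064072 0.05484419]
shank 0.004 27 xmax 0.007819812045993546 y 0.00026614204854382437 0.006743872518388974
shank 0.012 54 xmax 0.0077673379251053404 y 0.00011751476568724385 0.007640772086412288
shank 0.02 49 xmax 0.007590491890069252 y -0.00012939846591512286 0.007836902723210165
shank 0.028 41 xmax 0.007733779588045185 y 0.00019764935055691904 0.006878587767326358
```

>>> send_rows(
  targets=[
    {"translation": [0, 0.05, 0.7], "spin": 0, "jaw": 0.1},
    {"translation": [0, 0.05, 1.4], "spin": 0, "jaw": 0.1},
    {"translation": [0, 0.05, 2.0], "spin": 0, "jaw": 0.1},
    {"translation": [0, 0.05, 2.5], "spin": 0, "jaw": 0.1},
    {"translation": [0, 0.05, 3.0], "spin": 0, "jaw": 0.1},
  ],
)

```text
time: 6.4
tool_pos: [0.5228, -0.307, 0.1621]
tool_rot: [-3.142, -0.0, 2.488]
contact_force: [0.4, -0.1, -0.1]
opening: 0.0148
grip_force: 25.0
```

Free so far; go on to the seat.

>>> send_rows(
  targets=[
    {"translation": [0, 0, 0.4], "spin": 0, "jaw": 0.1},
    {"translation": [0, 0, 0.8], "spin": 0, "jaw": 0.1},
    {"translation": [0, 0, 1.1], "spin": 0, "jaw": 0.1},
    {"translation": [0, 0, 1.3], "spin": 0, "jaw": 0.1},
    {"translation": [0, 0, 1.3], "spin": 0, "jaw": 0.1},
  ],
)

```text
time: 6.9
tool_pos: [0.5228, -0.307, 0.1495]
tool_rot: [-3.142, -0.0, 2.488]
contact_force: [0.8, 0.2, -0.2]
opening: 0.0153
grip_force: 25.0
```

>>> send_rows(
  targets=[
    {"translation": [0, 0, 0.1], "spin": 0, "jaw": 0.1},
    {"translation": [0, 0, 0.2], "spin": 0, "jaw": 0.1},
    {"translation": [0, 0, 0.2], "spin": 0, "jaw": 0.1},
    {"translation": [0, 0, 0.2], "spin": 0, "jaw": 0.1},
    {"translation": [0, 0, 0.2], "spin": 0, "jaw": 0.1},
  ],
)

```text
time: 7.4
tool_pos: [0.523, -0.3072, 0.1481]
tool_rot: [-3.142, 0.001, 2.488]
contact_force: [0.4, 0.7, 3.1]
opening: 0.015
grip_force: 25.0
```

>>> send_rows(
  targets=[
    {"translation": [0, 0, 0], "spin": 0, "jaw": 0.6},
    {"translation": [0, 0, 0], "spin": 0, "jaw": 0.6},
    {"translation": [0, 0, 0], "spin": 0, "jaw": 0.6},
    {"translation": [0, 0, 0], "spin": 0, "jaw": 0.6},
    {"translation": [0.35, 0, 0], "spin": 0, "jaw": 0.6},
  ],
  force=30,
)

```text
time: 7.9
tool_pos: [0.5201, -0.305, 0.1476]
tool_rot: [-3.142, 0.0, 2.488]
contact_force: [-0.2, -0.4, 0.5]
opening: 0.0509
grip_force: 0.0
```

>>> send_rows(
  targets=[
    {"translation": [0, 0, 0.6], "spin": 0, "jaw": 0.6},
    {"translation": [0, 0, 1.2], "spin": 0, "jaw": 0.6},
    {"translation": [0, 0, 1.8], "spin": 0, "jaw": 0.6},
    {"translation": [0, 0, 2.4], "spin": 0, "jaw": 0.6},
    {"translation": [0, 0, 2.9], "spin": 0, "jaw": 0.6},
  ],
)

```text
time: 8.4
tool_pos: [0.5199, -0.3048, 0.1179]
tool_rot: [-3.142, -0.001, 2.488]
contact_force: [0.6, -0.5, 0.1]
opening: 0.0551
grip_force: 0.0
```

```bash
python3 - <<'E'
from h import *
s,im,d=grab("wrist"); P=cloud(*cam("wrist",s),d); T=(P-s["tool_pos"])@rot(s["tool_rot"])
print(s["tool_pos"],s["tool_rot"],s["opening"],s["contact_force"],s["torque"])
cv2.imwrite("pics/wrist4.png",cv2.resize(im[150:310,170:340,::-1],(680,640))[:600])
m=(abs(T[...,0])<.03)&(abs(T[...,1])<.02)&(P[...,2]>.15)&(P[...,2]<.182)
print(m.sum(),np.percentile(P[m],[2,50,98],axis=0).round(4))
E
```

```text
[ 0.51992266 -0.30482024  0.11787833] [-3.14154535e+00 -6.53178821e-04  2.48825023e+00] 0.05505335939841815 [ 0.64332005 -0.50332182  0.12306985] [ 0.07189988 -0.24552113 -0.03098911]
1092 [[ 0.5119 -0.3117  0.1669]
 [ 0.5176 -0.3033  0.1752]
 [ 0.5248 -0.297   0.1765]]
```

View pics/wrist4.png

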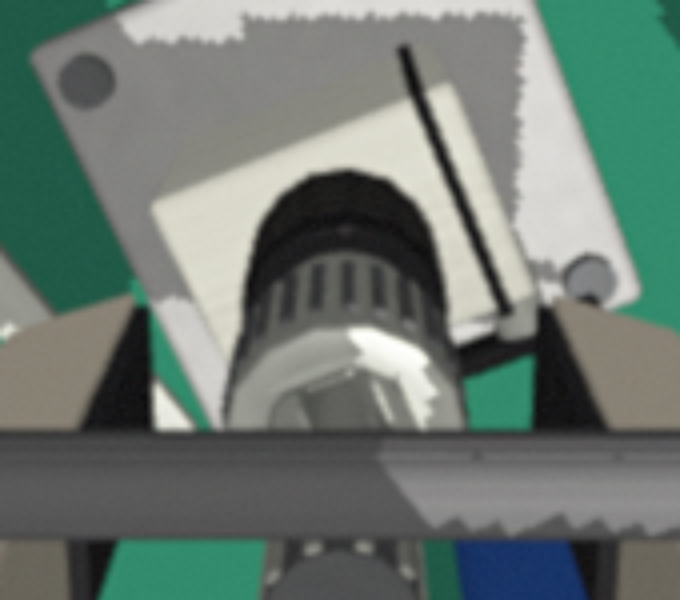

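>>> send_rows(
  targets=[
    {"translation": [0, 0, 0], "spin": 0, "jaw": 0.2},
    {"translation": [0, 0, 0], "spin": 0, "jaw": 0.2},
    {"translation": [0, 0, 0], "spin": 0, "jaw": 0.2},
    {"translation": [0, 0, 0], "spin": 0, "jaw": 0.2},
    {"translation": [0, 0, 0], "spin": 0, "jaw": 0.2},
  ],
  force=35,
)

```text
time: 8.95
tool_pos: [0.5204, -0.3048, 0.1191]
tool_rot: [3.141, 0.001, 2.488]
contact_force: [1.4, 0.3, 1.4]
opening: 0.032
grip_force: 35.0
```

>>> send_rows(
  targets=[
    {"translation": [0, 0, 0], "spin": 0, "jaw": 0.2},
    {"translation": [0, 0, 0], "spin": 8, "jaw": 0.2},
    {"translation": [0, 0, 0], "spin": 16, "jaw": 0.2},
    {"translation": [0, 0, 0], "spin": 24, "jaw": 0.2},
    {"translation": [0, 0, 0], "spin": 32, "jaw": 0.2},
  ],
)

```text
time: 9.45
tool_pos: [0.5207, -0.3046, 0.1191]
tool_rot: [3.14, 0.001, 1.924]
contact_force: [3.5, 2.7, 1.0]
opening: 0.0315
grip_force: 35.0
```

>>> send_rows(
  targets=[
    {"translation": [0, 0, 0], "spin": 8, "jaw": 0.2},
    {"translation": [0, 0, 0], "spin": 16, "jaw": 0.2},
    {"translation": [0, 0, 0], "spin": 24, "jaw": 0.2},
    {"translation": [0, 0, 0], "spin": 32, "jaw": 0.2},
    {"translation": [0, 0, 0], "spin": 40, "jaw": 0.2},
  ],
)

```text
time: 9.95
tool_pos: [0.5212, -0.3046, 0.1191]
tool_rot: [3.139, -0.001, 1.226]
contact_force: [5.3, 2.1, -0.1]
opening: 0.0315
grip_force: 35.0
```

>>> send_rows(
  targets=[
    {"translation": [0, 0, 0], "spin": 8, "jaw": 0.2},
    {"translation": [0, 0, 0], "spin": 16, "jaw": 0.2},
    {"translation": [0, 0, 0], "spin": 24, "jaw": 0.2},
    {"translation": [0, 0, 0], "spin": 32, "jaw": 0.2},
    {"translation": [0, 0, 0], "spin": 40, "jaw": 0.2},
  ],
)

```text
time: 10.45
tool_pos: [0.5216, -0.305, 0.1191]
tool_rot: [3.139, -0.002, 0.528]
contact_force: [6.9, 0.9, -1.5]
opening: 0.0316
grip_force: 35.0
```

```bash
python3 - <<'E'
from h import *
s=monitor.observe(); print(s["qpos"],s["joint_efforts"][5],s["torque"],s["contact_force"],s["opening"],s["tool_rot"])
E
```

```text
[-6.56540077e-01  5.81142817e-01  1.44542128e+00  1.40838190e-03
  1.11183012e+00  3.85566815e-01] -1.7720071971416473 [ 0.18587659 -0.99725182  0.07818902] [ 6.89979181  0.85088267 -1.45107709] 0.031562871560244794 [ 3.13910499e+00 -2.37451242e-03  5.28070464e-01]
```

>>> send_rows(
  targets=[
    {"translation": [0, 0, 0], "spin": 6, "jaw": 0.2},
    {"translation": [0, 0, 0], "spin": 12, "jaw": 0.2},
    {"translation": [0, 0, 0], "spin": 18, "jaw": 0.2},
    {"translation": [0, 0, 0], "spin": 22, "jaw": 0.2},
    {"translation": [0, 0, 0], "spin": 25, "jaw": 0.2},
  ],
)

```text
time: 10.95
tool_pos: [0.5217, -0.3053, 0.1191]
tool_rot: [3.14, -0.003, 0.095]
contact_force: [6.7, -0.1, -1.7]
opening: 0.0318
grip_force: 35.0
```

```bash
python3 - <<'E'
from h import *
s=monitor.observe(); print(s["qpos"][5],s["joint_efforts"][5],s["torque"],s["contact_force"],s["opening"],s["tool_rot"])
E
```

```text
0.8188488871975167 -0.44961179606616497 [ 0.0227608  -1.01867224  0.05849181] [ 6.65082746 -0.08381354 -1.70125514] 0.03175911622370536 [ 3.13976121 -0.0034807   0.09470736]
```

>>> send_rows(
  targets=[
    {"translation": [0, 0, 0], "spin": 4, "jaw": 0.2},
    {"translation": [0, 0, 0], "spin": 8, "jaw": 0.2},
    {"translation": [0, 0, 0], "spin": 12, "jaw": 0.2},
    {"translation": [0, 0, 0], "spin": 15, "jaw": 0.2},
    {"translation": [0, 0, 0], "spin": 15, "jaw": 0.2},
  ],
)

```text
time: 11.45
tool_pos: [0.5217, -0.3055, 0.1191]
tool_rot: [3.14, -0.004, -0.166]
contact_force: [6.5, -1.3, -2.3]
opening: 0.0317
grip_force: 35.0
```

```bash
python3 - <<'E'
from h import *
s=monitor.observe(); print(s["qpos"][5],s["joint_efforts"][5],s["torque"],s["contact_force"],s["opening"],s["tool_rot"])
E
```

```text
1.079389738101468 0.549289807677269 [ 0.02182148 -0.99827364  0.12356075] [ 6.48009765 -1.27076242 -2.26884452] 0.031659833140056895 [ 3.1404235 -0.0038841 -0.165842 ]
```

>>> send_rows(
  targets=[
    {"translation": [0, 0, 0], "spin": 2, "jaw": 0.2},
    {"translation": [0, 0, 0], "spin": 4, "jaw": 0.2},
    {"translation": [0, 0, 0], "spin": 6, "jaw": 0.2},
    {"translation": [0, 0, 0], "spin": 7, "jaw": 0.2},
    {"translation": [0, 0, 0], "spin": 7, "jaw": 0.2},
  ],
)

```text
time: 11.95
tool_pos: [0.5201, -0.3051, 0.1191]
tool_rot: [3.141, -0.0, -0.286]
contact_force: [-0.0, 0.9, 4.2]
opening: 0.0313
grip_force: 35.0
```

```bash
python3 - <<'E'
from h import *
s=monitor.observe(); print(s["qpos"][5],s["joint_efforts"][5],s["torque"],s["contact_force"],s["opening"],s["tool_rot"])
E
```

```text
1.1997246492427733 0.680198147892952 [0.11972832 0.08144334 0.51023465] [-5.47676050e-04  8.79787881e-01  4.21760247e+00] 0.03127481205408771 [ 3.14088934e+00 -4.22654004e-04 -2.86003317e-01]
```

>>> send_rows(
  targets=[
    {"translation": [0, 0, 0], "spin": 0, "jaw": 0.65},
    {"translation": [0, 0, 0], "spin": 0, "jaw": 0.65},
    {"translation": [0, 0, 0], "spin": 0, "jaw": 0.65},
    {"translation": [0, 0, 0], "spin": 0, "jaw": 0.65},
    {"translation": [0, 0, 0], "spin": 0, "jaw": 0.65},
  ],
  force=20,
)

```text
time: 12.45
tool_pos: [0.52, -0.3049, 0.1186]
tool_rot: [-3.142, 0.0, -0.287]
contact_force: [1.3, -0.3, -0.7]
opening: 0.0592
grip_force: 0.0
```

>>> send_rows(
  targets=[
    {"translation": [0, 0, -1], "spin": 0, "jaw": 0.65},
    {"translation": [0, 0, -3], "spin": 0, "jaw": 0.65},
    {"translation": [0, 0, -6], "spin": 0, "jaw": 0.65},
    {"translation": [0, 0, -10], "spin": 0, "jaw": 0.65},
    {"translation": [0, 0, -12], "spin": 0, "jaw": 0.65},
  ],
)

```text
time: 12.95
tool_pos: [0.521, -0.3055, 0.2433]
tool_rot: [3.14, -0.005, -0.287]
contact_force: [0.8, 0.5, 0.9]
opening: 0.0597
grip_force: 0.0
```

```bash
python3 - <<'E'
from h import *
from plan import plan
s,im,d=grab("wrist"); P=cloud(*cam("wrist",s),d)
print(s["tool_pos"],s["tool_rot"],s["opening"],s["contact_force"])
m=win(P,.49,.55,-.335,-.275,.15,.2); print(m.sum(),np.percentile(P[m],[2,50,98],axis=0).round(4))
m=win(P,.49,.55,-.335,-.275,.13,.145); print("nut",m.sum(),rect(P[m]))
cv2.imwrite("pics/wrist5.png",im[...,::-1])
np.savez("wrist5.npz",im=im,d=d)
plan((*s["tool_pos"],np.degrees(s["tool_rot"][2])),[(.44,-.0555,.2,12,.65)],step=40,dang=8)
E
```

```text
[ 0.52095224 -0.30552729  0.24326996] [ 3.13950334 -0.0053681  -0.28672565] 0.0596526718454672 [0.76948377 0.49441163 0.88749165]
439 [[ 0.5135 -0.3134  0.1529]
 [ 0.5227 -0.306   0.175 ]
 [ 0.5284 -0.2985  0.177 ]]
nut 575 (array([ 522.7, -305.9]), 32.4, 27.7, 76.4)
call 0
  [-2.12,-3.10,0.62] spin -4.1 jaw 0.65
  [-4.24,-6.20,1.24] spin -8.1 jaw 0.65
  [-6.36,-9.30,1.85] spin -12.2 jaw 0.65
  [-8.48,-12.40,2.47] spin -16.2 jaw 0.65
  [-10.60,-15.49,3.09] spin -20.3 jaw 0.65
call 1
  [-0.91,-3.64,0.62] spin -4.1 jaw 0.65
  [-1.82,-7.28,1.24] spin -8.1 jaw 0.65
  [-1.82,-7.28,1.24] spin -8.1 jaw 0.65
  [-1.82,-7.28,1.24] spin -8.1 jaw 0.65
  [-1.82,-7.28,1.24] spin -8.1 jaw 0.65
```

>>> send_rows(
  targets=[
    {"translation": [-2.1, -3.1, 0.6], "spin": -4, "jaw": 0.65},
    {"translation": [-4.2, -6.2, 1.2], "spin": -8, "jaw": 0.65},
    {"translation": [-6.4, -9.3, 1.9], "spin": -12, "jaw": 0.65},
    {"translation": [-8.5, -12.4, 2.5], "spin": -16, "jaw": 0.65},
    {"translation": [-10.6, -15.5, 3.1], "spin": -20, "jaw": 0.65},
  ],
)

```text
time: 13.5
tool_pos: [0.4615, -0.1249, 0.2077]
tool_rot: [3.141, -0.0, 0.065]
contact_force: [0.8, -0.3, -0.0]
opening: 0.0594
grip_force: 0.0
```

>>> send_rows(
  targets=[
    {"translation": [-0.9, -3.6, 0.6], "spin": -4, "jaw": 0.65},
    {"translation": [-1.8, -7.3, 1.2], "spin": -8, "jaw": 0.65},
    {"translation": [-1.8, -7.3, 1.2], "spin": -8.4, "jaw": 0.65},
    {"translation": [-1.8, -7.3, 1.2], "spin": -8.4, "jaw": 0.65},
    {"translation": [-1.8, -7.3, 1.2], "spin": -8.4, "jaw": 0.65},
  ],
)

```text
time: 14.0
tool_pos: [0.4404, -0.0553, 0.1961]
tool_rot: [3.141, -0.001, 0.208]
contact_force: [0.4, 0.3, -0.2]
opening: 0.0596
grip_force: 0.0
```

```bash
cat > tube.py <<'E'
from h import *
import sys
def tubes(tag):
    s,im,d=grab("wrist"); P=cloud(*cam("wrist",s),d); Rt=rot(s["tool_rot"])
    print(s["tool_pos"],s["tool_rot"],s["qpos"][5])
    m=win(P,.35,.75,-.25,.20,.017,.032)
    m[230:]=False
    nn,l,st,_=cv2.connectedComponentsWithStats(m.astype(np.uint8))
    for i in range(1,nn):
        if st[i,4]<150: continue
        Q=P[l==i]; c,w,h,a=rect(Q); col=im[l==i].mean(0).round(); z=np.median(Q[:,2])
        t=(np.array([*c/1000,.012])-s["tool_pos"])@Rt
        print(st[i,4],c,w,h,"ang",a,"z",z.round(4),"rgb",col,"in tool cm",(t*100).round(2),"yaw now",np.degrees(s["tool_rot"][2]).round(2))
    np.savez(f"{tag}.npz",im=im,d=d); cv2.imwrite(f"pics/{tag}.png",im[...,::-1])
tubes(sys.argv[1])
E
python3 tube.py w6
```

```text
[ 0.44040243 -0.05532776  0.19611439] [ 3.14061975e+00 -1.00830078e-03  2.07775820e-01] 1.0654928885543904
473 [550.4 196.8] 42.6 3.4 ang 169.9 z 0.0246 rgb [73. 56. 38.] in tool cm [ 15.95 -22.42  18.41] yaw now 11.9
2212 [548.3  56.1] 90.0 24.4 ang 18.4 z 0.0234 rgb [201. 210. 207.] in tool cm [12.84 -8.7  18.42] yaw now 11.9
2115 [564.2 -71.8] 89.9 24.1 ang 81.0 z 0.0234 rgb [ 87. 211. 111.] in tool cm [11.76  4.15 18.43] yaw now 11.9
2708 [ 550.1 -191.4] 61.7 59.7 ang 102.1 z 0.0221 rgb [220. 222. 213.] in tool cm [ 7.91 15.56 18.43] yaw now 11.9
1505 [438.5 -56.9] 89.8 24.2 ang 12.6 z 0.0234 rgb [178. 185. 183.] in tool cm [-0.24  0.1  18.41] yaw now 11.9
```

>>> send_rows(
  targets=[
    {"translation": [-0.2, 0.1, 4], "spin": -0.7, "jaw": 0.65},
    {"translation": [-0.2, 0.1, 8], "spin": -0.7, "jaw": 0.65},
    {"translation": [-0.2, 0.1, 12], "spin": -0.7, "jaw": 0.65},
    {"translation": [-0.2, 0.1, 15.5], "spin": -0.7, "jaw": 0.65},
    {"translation": [-0.2, 0.1, 17.5], "spin": -0.7, "jaw": 0.65},
  ],
)

```text
time: 14.55
tool_pos: [0.4372, -0.0567, 0.0182]
tool_rot: [-3.14, 0.003, 0.219]
contact_force: [-0.2, -0.3, 0.4]
opening: 0.0593
grip_force: 0.0
```

>>> send_rows(
  targets=[
    {"translation": [0, 0, 0.6], "spin": 0, "jaw": 0.65},
    {"translation": [0, 0, 1.0], "spin": 0, "jaw": 0.65},
    {"translation": [0, 0, 1.0], "spin": 0, "jaw": 0.15},
    {"translation": [0, 0, 1.0], "spin": 0, "jaw": 0.15},
    {"translation": [0, 0, 1.0], "spin": 0, "jaw": 0.15},
  ],
  force=20,
)

```text
time: 15.05
tool_pos: [0.4387, -0.0562, 0.0116]
tool_rot: [3.14, -0.002, 0.221]
contact_force: [-0.5, 0.3, 0.6]
opening: 0.0401
grip_force: 0.0
```

>>> send_rows(
  targets=[
    {"translation": [0, 0, 0], "spin": 0, "jaw": 0.15},
    {"translation": [0, 0, 0], "spin": 0, "jaw": 0.15},
    {"translation": [0, 0, 0], "spin": 0, "jaw": 0.15},
    {"translation": [0, 0, 0], "spin": 0, "jaw": 0.15},
    {"translation": [0, 0, 0], "spin": 0, "jaw": 0.15},
  ],
)

```text
time: 15.55
tool_pos: [0.4383, -0.056, 0.0111]
tool_rot: [3.141, -0.001, 0.221]
contact_force: [-1.9, -0.6, 6.2]
opening: 0.0235
grip_force: 20.0
```

```bash
python3 - <<'E'
from plan import plan
plan((.4383,-.056,.0111,12.66),[(.4383,-.056,.1911,12.66,.15,5),(.542,.266,.18,-9.6,.15,10)])
E
```

```text
call 0
  [0.00,0.00,-3.60] spin 0.0 jaw 0.15
  [0.00,0.00,-7.20] spin 0.0 jaw 0.15
  [0.00,0.00,-10.80] spin 0.0 jaw 0.15
  [0.00,0.00,-14.40] spin 0.0 jaw 0.15
  [0.00,0.00,-18.00] spin 0.0 jaw 0.15
call 1
  [1.72,-2.91,0.11] spin 2.2 jaw 0.15
  [3.43,-5.83,0.22] spin 4.5 jaw 0.15
  [5.15,-8.74,0.33] spin 6.7 jaw 0.15
  [6.87,-11.66,0.44] spin 8.9 jaw 0.15
  [8.59,-14.57,0.55] spin 11.1 jaw 0.15
call 2
  [1.12,-3.19,0.11] spin 2.2 jaw 0.15
  [2.25,-6.38,0.22] spin 4.5 jaw 0.15
  [3.37,-9.57,0.33] spin 6.7 jaw 0.15
  [4.49,-12.76,0.44] spin 8.9 jaw 0.15
  [5.61,-15.96,0.55] spin 11.1 jaw 0.15
```

>>> send_rows(
  targets=[
    {"translation": [0, 0, -3.6], "spin": 0, "jaw": 0.15},
    {"translation": [0, 0, -7.2], "spin": 0, "jaw": 0.15},
    {"translation": [0, 0, -10.8], "spin": 0, "jaw": 0.15},
    {"translation": [0, 0, -14.4], "spin": 0, "jaw": 0.15},
    {"translation": [0, 0, -18], "spin": 0, "jaw": 0.15},
  ],
)

```text
time: 16.05
tool_pos: [0.4375, -0.0557, 0.1921]
tool_rot: [-3.141, 0.0, 0.221]
contact_force: [0.0, 0.8, -0.4]
opening: 0.0237
grip_force: 20.0
```

>>> send_rows(
  targets=[
    {"translation": [1.7, -2.9, 0], "spin": 2.2, "jaw": 0.15},
    {"translation": [3.4, -5.8, 0], "spin": 4.5, "jaw": 0.15},
    {"translation": [5.2, -8.7, 0], "spin": 6.7, "jaw": 0.15},
    {"translation": [6.9, -11.7, 0], "spin": 8.9, "jaw": 0.15},
    {"translation": [8.6, -14.6, 0], "spin": 11.1, "jaw": 0.15},
  ],
)

```text
time: 16.55
tool_pos: [0.4899, 0.1068, 0.1905]
tool_rot: [3.141, 0.0, 0.026]
contact_force: [1.3, -0.7, 0.5]
opening: 0.0237
grip_force: 20.0
```

>>> send_rows(
  targets=[
    {"translation": [1.1, -3.2, 0], "spin": 2.2, "jaw": 0.15},
    {"translation": [2.2, -6.4, 0], "spin": 4.5, "jaw": 0.15},
    {"translation": [3.4, -9.6, 0], "spin": 6.7, "jaw": 0.15},
    {"translation": [4.5, -12.8, 0], "spin": 8.9, "jaw": 0.15},
    {"translation": [5.6, -16, 0], "spin": 11.1, "jaw": 0.15},
  ],
)

```text
time: 17.05
tool_pos: [0.5414, 0.2682, 0.1902]
tool_rot: [3.141, 0.001, -0.168]
contact_force: [0.4, 0.3, -1.2]
opening: 0.0237
grip_force: 20.0
```

```bash
cat > cpose.py <<'E'
from h import *
import sys
# where is tool / held tube in carton frame
s=monitor.observe()
C=np.array([.5472,.2908]); e=R.from_euler('z',-9.6,degrees=True).as_matrix()[:2,:2]
print("tool in carton mm",((np.array(s["tool_pos"][:2])-C)@e*1000).round(1),"z",s["tool_pos"][2].round(4),"yaw",np.degrees(s["tool_rot"][2]).round(2),"q6",s["qpos"][5].round(2),"op",s["opening"],"F",s["contact_force"].round(1))
if len(sys.argv)>1:
    s,im,d=grab("wrist"); P=cloud(*cam("wrist",s),d); cv2.imwrite(f"pics/{sys.argv[1]}.png",im[...,::-1]); np.savez(sys.argv[1]+".npz",im=im,d=d)
    L=np.dstack([(P[...,:2]-C)@e,P[...,2:]])
    m=(abs(L[...,0])<.09)&(abs(L[...,1])<.13)
    for nm,z0,z1 in(("floor",-.002,.009),("rim",.056,.067)):
        Q=L[m&(L[...,2]>z0)&(L[...,2]<z1)]; print(nm,len(Q),np.percentile(Q,[1,50,99],axis=0).round(4).tolist())
    np.save(sys.argv[1]+"_L.npy",L)
E
python3 cpose.py w7
```

```text
tool in carton mm [ -1.9 -23.2] z 0.1902 yaw -9.62 q6 2.07 op 0.02369866992964663 F [ 0.4  0.3 -1.2]
floor 11485 [[-0.0552, -0.1266, -0.0004], [0.0139, 0.0117, 0.0037], [0.077, 0.1252, 0.0076]]
rim 3507 [[-0.0484, -0.0975, 0.0564], [0.0253, 0.0016, 0.062], [0.0597, 0.0905, 0.0669]]
```

View pics/w7.png

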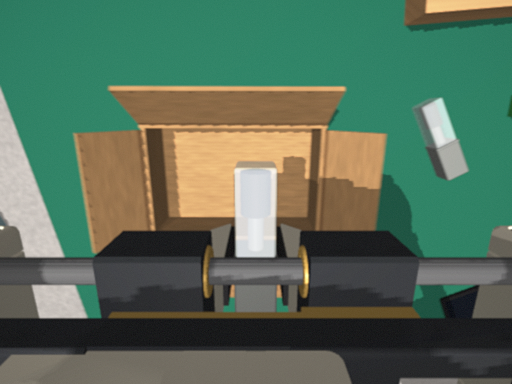

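>>> send_rows(
  targets=[
    {"translation": [0.2, 0, 4], "spin": 0, "jaw": 0.15},
    {"translation": [0.2, 0, 8], "spin": 0, "jaw": 0.15},
    {"translation": [0.2, 0, 11.5], "spin": 0, "jaw": 0.15},
    {"translation": [0.2, 0, 14], "spin": 0, "jaw": 0.15},
    {"translation": [0.2, 0, 15.5], "spin": 0, "jaw": 0.15},
  ],
)

```text
time: 17.6
tool_pos: [0.5417, 0.2658, 0.0327]
tool_rot: [3.139, 0.004, -0.166]
contact_force: [-0.4, 0.6, -0.0]
opening: 0.0241
grip_force: 20.0
```

>>> send_rows(
  targets=[
    {"translation": [0, 0, 0.4], "spin": 0, "jaw": 0.15},
    {"translation": [0, 0, 0.8], "spin": 0, "jaw": 0.15},
    {"translation": [0, 0, 0.8], "spin": 0, "jaw": 0.15},
    {"translation": [0, 0, 0.8], "spin": 0, "jaw": 0.15},
    {"translation": [0, 0, 0.8], "spin": 0, "jaw": 0.15},
  ],
)

```text
time: 18.1
tool_pos: [0.5439, 0.2667, 0.0287]
tool_rot: [-3.141, -0.001, -0.166]
contact_force: [0.2, -0.2, -0.3]
opening: 0.0238
grip_force: 20.0
```

```bash
python3 cpose.py
```

```text
tool in carton mm [  0.8 -24.3] z 0.0287 yaw -9.53 q6 2.07 op 0.0237892565165739 F [ 0.2 -0.2 -0.3]
```

>>> send_rows(
  targets=[
    {"translation": [0, 0, 0.3], "spin": 0, "jaw": 0.15},
    {"translation": [0, 0, 0.5], "spin": 0, "jaw": 0.15},
    {"translation": [0, 0, 0.5], "spin": 0, "jaw": 0.4},
    {"translation": [0, 0, 0.5], "spin": 0, "jaw": 0.4},
    {"translation": [0, 0, 0.5], "spin": 0, "jaw": 0.4},
  ],
)

```text
time: 18.6
tool_pos: [0.5435, 0.2665, 0.0227]
tool_rot: [3.142, -0.0, -0.166]
contact_force: [0.5, -0.3, -0.8]
opening: 0.0365
grip_force: 0.0
```

>>> send_rows(
  targets=[
    {"translation": [0, 0, -2], "spin": 0, "jaw": 0.4},
    {"translation": [0, 0, -6], "spin": 0, "jaw": 0.4},
    {"translation": [0, 0, -10], "spin": 0, "jaw": 0.4},
    {"translation": [0, 0, -14], "spin": 0, "jaw": 0.6},
    {"translation": [0, 0, -16.5], "spin": 0, "jaw": 0.6},
  ],
)

```text
time: 19.1
tool_pos: [0.5443, 0.2669, 0.1913]
tool_rot: [-3.14, -0.004, -0.166]
contact_force: [0.0, -0.1, 0.5]
opening: 0.0482
grip_force: 0.0
```

```bash
cat > infl.py <<'E'
from h import *
L=np.load("w8_L.npy")
m=(abs(L[...,0])<.053)&(abs(L[...,1])<.083)&(L[...,2]>.018)&(L[...,2]<.05); m[235:]=False
nn,l,st,_=cv2.connectedComponentsWithStats(m.astype(np.uint8))
for i in range(1,nn):
    if st[i,4]>100: print(st[i,4],rect(L[l==i]),np.median(L[l==i][:,2]))
E
python3 cpose.py w8; python3 infl.py
python3 - <<'E'
from plan import plan
plan((.5435,.267,.189,-9.6),[(.5483,.0575,.19,18.4,.65)])
E
```

```text
tool in carton mm [  1.2 -24.1] z 0.1913 yaw -9.53 q6 2.07 op 0.04815435389284045 F [ 0.  -0.1  0.5]
floor 12049 [[-0.0553, -0.1265, -0.0005], [0.005, 0.0069, 0.0037], [0.0765, 0.125, 0.0076]]
rim 4085 [[-0.0611, -0.0974, 0.0563], [0.0093, -0.0158, 0.062], [0.0596, 0.0906, 0.0669]]
938 (array([-0. , 82.1]), 105.8, 1.7, 179.9) 0.03508098487171191
1628 (array([ -0.1, -25. ]), 89.9, 23.9, 0.4) 0.027441439836021597
call 0
  [0.66,3.43,-0.02] spin -4.7 jaw 0.65
  [1.32,6.86,-0.03] spin -9.3 jaw 0.65
  [1.98,10.29,-0.05] spin -14.0 jaw 0.65
  [2.64,13.72,-0.07] spin -18.7 jaw 0.65
  [3.31,17.15,-0.08] spin -23.3 jaw 0.65
call 1
  [-0.75,3.41,-0.02] spin -4.7 jaw 0.65
  [-0.75,3.41,-0.02] spin -4.7 jaw 0.65
  [-0.75,3.41,-0.02] spin -4.7 jaw 0.65
  [-0.75,3.41,-0.02] spin -4.7 jaw 0.65
  [-0.75,3.41,-0.02] spin -4.7 jaw 0.65
```

Tube B lies at carton (0, −25) mm flat on the floor (top 27 mm). Next, the other tube.

>>> send_rows(
  targets=[
    {"translation": [0.7, 3.4, 0], "spin": -4.7, "jaw": 0.65},
    {"translation": [1.3, 6.9, 0], "spin": -9.3, "jaw": 0.65},
    {"translation": [2, 10.3, 0], "spin": -14, "jaw": 0.65},
    {"translation": [2.6, 13.7, 0], "spin": -18.7, "jaw": 0.65},
    {"translation": [3.3, 17.1, 0], "spin": -23.3, "jaw": 0.65},
  ],
)

```text
time: 19.65
tool_pos: [0.5474, 0.0912, 0.1876]
tool_rot: [3.141, -0.0, 0.244]
contact_force: [-0.3, -0.2, 0.2]
opening: 0.0595
grip_force: 0.0
```

>>> send_rows(
  targets=[
    {"translation": [-0.8, 3.4, 0], "spin": -4.7, "jaw": 0.65},
    {"translation": [-0.8, 3.4, 0], "spin": -4.7, "jaw": 0.65},
    {"translation": [-0.8, 3.4, 0], "spin": -4.7, "jaw": 0.65},
    {"translation": [-0.8, 3.4, 0], "spin": -4.7, "jaw": 0.65},
    {"translation": [-0.8, 3.4, 0], "spin": -4.7, "jaw": 0.65},
  ],
)

```text
time: 20.15
tool_pos: [0.5479, 0.0586, 0.1876]
tool_rot: [-3.141, 0.0, 0.323]
contact_force: [-0.1, -0.2, 0.1]
opening: 0.0596
grip_force: 0.0
```

```bash
python3 tube.py w9
```

```text
[0.54792712 0.05863497 0.18763674] [-3.14147424e+00  1.21275360e-05  3.23372580e-01] 1.2148363444471852
474 [664.1  -3.4] 180.4 0.8 ang 84.8 z 0.0251 rgb [95. 74. 51.] in tool cm [ 9.04  9.58 17.56] yaw now 18.53
1612 [548.7  56.7] 89.0 23.9 ang 19.1 z 0.0234 rgb [182. 189. 187.] in tool cm [1.000e-02 2.100e-01 1.756e+01] yaw now 18.53
1565 [564.7 -71.8] 90.9 24.1 ang 81.6 z 0.0233 rgb [ 69. 191.  92.] in tool cm [-2.55 12.9  17.56] yaw now 18.53
430 [ 572.  -182.5] 50.2 15.2 ang 109.7 z 0.0219 rgb [201. 203. 193.] in tool cm [-5.38 23.63 17.56] yaw now 18.53
```

>>> send_rows(
  targets=[
    {"translation": [0, 0.2, 4], "spin": -0.3, "jaw": 0.65},
    {"translation": [0, 0.2, 8], "spin": -0.3, "jaw": 0.65},
    {"translation": [0, 0.2, 12], "spin": -0.3, "jaw": 0.65},
    {"translation": [0, 0.2, 15], "spin": -0.3, "jaw": 0.65},
    {"translation": [0, 0.2, 16.6], "spin": -0.3, "jaw": 0.65},
  ],
)

```text
time: 20.7
tool_pos: [0.547, 0.0565, 0.0189]
tool_rot: [-3.14, 0.004, 0.329]
contact_force: [0.1, 0.4, 0.7]
opening: 0.0596
grip_force: 0.0
```

>>> send_rows(
  targets=[
    {"translation": [0, 0, 0.6], "spin": 0, "jaw": 0.65},
    {"translation": [0, 0, 1.0], "spin": 0, "jaw": 0.65},
    {"translation": [0, 0, 1.0], "spin": 0, "jaw": 0.15},
    {"translation": [0, 0, 1.0], "spin": 0, "jaw": 0.15},
    {"translation": [0, 0, 1.0], "spin": 0, "jaw": 0.15},
  ],
  force=20,
)

```text
time: 21.2
tool_pos: [0.5493, 0.0556, 0.0127]
tool_rot: [3.141, -0.002, 0.328]
contact_force: [-0.1, 0.0, -0.8]
opening: 0.0403
grip_force: 0.0
```

>>> send_rows(
  targets=[
    {"translation": [0, 0, 0], "spin": 0, "jaw": 0.15},
    {"translation": [0, 0, 0], "spin": 0, "jaw": 0.15},
    {"translation": [0, 0, 0], "spin": 0, "jaw": 0.15},
    {"translation": [0, 0, 0], "spin": 0, "jaw": 0.15},
    {"translation": [0, 0, 0], "spin": 0, "jaw": 0.15},
  ],
)

```text
time: 21.7
tool_pos: [0.5488, 0.0556, 0.0121]
tool_rot: [3.141, -0.001, 0.328]
contact_force: [-1.5, -0.6, 5.3]
opening: 0.0237
grip_force: 20.0
```

```bash
python3 - <<'E'
from h import *
from plan import plan
s=monitor.observe(); p=s["tool_pos"]; y=np.degrees(s["tool_rot"][2]); print(p,y,s["opening"],s["grip_force"])
C=np.array([.5472,.2908]); e=R.from_euler('z',-9.6,degrees=True).as_matrix()[:2,:2]; t=C+e@np.array([0,.023])
plan((*p,y),[(p[0],p[1],.19,y,.15,5),(*t,.19,-9.6,.15)])
E
```

```text
[0.54883509 0.05555636 0.01208891] 18.766707631626645 0.023691172110444948 20.0008025765419
call 0
  [0.00,0.00,-3.56] spin 0.0 jaw 0.15
  [0.00,0.00,-7.12] spin 0.0 jaw 0.15
  [0.00,0.00,-10.67] spin 0.0 jaw 0.15
  [0.00,0.00,-14.23] spin 0.0 jaw 0.15
  [0.00,0.00,-17.79] spin 0.0 jaw 0.15
call 1
  [1.22,-3.48,-0.00] spin 4.1 jaw 0.15
  [2.43,-6.96,-0.00] spin 8.1 jaw 0.15
  [3.65,-10.44,-0.00] spin 12.2 jaw 0.15
  [4.86,-13.91,-0.00] spin 16.2 jaw 0.15
  [6.08,-17.39,-0.00] spin 20.3 jaw 0.15
call 2
  [-0.06,-3.68,-0.00] spin 4.1 jaw 0.15
  [-0.13,-7.37,-0.00] spin 8.1 jaw 0.15
  [-0.13,-7.37,-0.00] spin 8.1 jaw 0.15
  [-0.13,-7.37,-0.00] spin 8.1 jaw 0.15
  [-0.13,-7.37,-0.00] spin 8.1 jaw 0.15
```

>>> send_rows(
  targets=[
    {"translation": [0, 0, -3.6], "spin": 0, "jaw": 0.15},
    {"translation": [0, 0, -7.1], "spin": 0, "jaw": 0.15},
    {"translation": [0, 0, -10.7], "spin": 0, "jaw": 0.15},
    {"translation": [0, 0, -14.2], "spin": 0, "jaw": 0.15},
    {"translation": [0, 0, -17.8], "spin": 0, "jaw": 0.15},
  ],
)

```text
time: 22.2
tool_pos: [0.5481, 0.0556, 0.1906]
tool_rot: [-3.141, 0.001, 0.328]
contact_force: [0.8, -0.0, -1.0]
opening: 0.0237
grip_force: 20.0
```

>>> send_rows(
  targets=[
    {"translation": [1.2, -3.5, 0], "spin": 4.1, "jaw": 0.15},
    {"translation": [2.4, -7, 0], "spin": 8.1, "jaw": 0.15},
    {"translation": [3.7, -10.4, 0], "spin": 12.2, "jaw": 0.15},
    {"translation": [4.9, -13.9, 0], "spin": 16.2, "jaw": 0.15},
    {"translation": [6.1, -17.4, 0], "spin": 20.3, "jaw": 0.15},
  ],
)

```text
time: 22.7
tool_pos: [0.55, 0.2413, 0.1892]
tool_rot: [3.141, 0.001, -0.03]
contact_force: [0.6, -0.3, -0.9]
opening: 0.0238
grip_force: 20.0
```

>>> send_rows(
  targets=[
    {"translation": [-0.1, -3.7, 0], "spin": 4.1, "jaw": 0.15},
    {"translation": [-0.1, -7.5, 0], "spin": 8.1, "jaw": 0.15},
    {"translation": [-0.1, -7.5, 0], "spin": 8.1, "jaw": 0.15},
    {"translation": [-0.1, -7.5, 0], "spin": 8.1, "jaw": 0.15},
    {"translation": [-0.1, -7.5, 0], "spin": 8.1, "jaw": 0.15},
  ],
)

```text
time: 23.2
tool_pos: [0.5513, 0.314, 0.1892]
tool_rot: [3.141, 0.001, -0.168]
contact_force: [-0.5, 0.2, 0.1]
opening: 0.0241
grip_force: 20.0
```

```bash
python3 cpose.py w8; python3 infl.py
```

```text
tool in carton mm [ 0.2 23.6] z 0.1892 yaw -9.63 q6 2.14 op 0.024080705112763345 F [-0.5  0.2  0.1]
floor 9706 [[-0.0552, -0.1223, -0.0007], [0.0175, -0.0036, 0.0036], [0.0834, 0.1271, 0.0079]]
rim 3398 [[-0.0461, -0.0978, 0.0564], [0.0252, -0.0308, 0.062], [0.0591, 0.0903, 0.0669]]
522 (array([ 0. , 81.9]), 105.7, 0.8, 180.0) 0.035296402231278445
1704 (array([ -0. , -25.2]), 89.8, 24.3, 0.5) 0.027346772519597606
```

>>> send_rows(
  targets=[
    {"translation": [0, -0.1, 4], "spin": 0, "jaw": 0.15},
    {"translation": [0, -0.1, 8], "spin": 0, "jaw": 0.15},
    {"translation": [0, -0.1, 11.5], "spin": 0, "jaw": 0.15},
    {"translation": [0, -0.1, 14], "spin": 0, "jaw": 0.15},
    {"translation": [0, -0.1, 15], "spin": 0, "jaw": 0.15},
  ],
)

```text
time: 23.75
tool_pos: [0.5503, 0.314, 0.0369]
tool_rot: [3.139, 0.004, -0.17]
contact_force: [0.3, -0.7, -0.1]
opening: 0.0239
grip_force: 20.0
```

>>> send_rows(
  targets=[
    {"translation": [0, 0, 0.5], "spin": 0, "jaw": 0.15},
    {"translation": [0, 0, 0.9], "spin": 0, "jaw": 0.15},
    {"translation": [0, 0, 0.9], "spin": 0, "jaw": 0.15},
    {"translation": [0, 0, 0.9], "spin": 0, "jaw": 0.38},
    {"translation": [0, 0, 0.9], "spin": 0, "jaw": 0.38},
  ],
)

```text
time: 24.25
tool_pos: [0.5522, 0.3163, 0.0318]
tool_rot: [-3.141, -0.002, -0.168]
contact_force: [0.0, -0.6, -0.5]
opening: 0.0332
grip_force: 0.0
```

>>> send_rows(
  targets=[
    {"translation": [0, 0, 0], "spin": 0, "jaw": 0.38},
    {"translation": [0, 0, -3], "spin": 0, "jaw": 0.38},
    {"translation": [0, 0, -7], "spin": 0, "jaw": 0.38},
    {"translation": [0, 0, -11], "spin": 0, "jaw": 0.38},
    {"translation": [0, 0, -15.5], "spin": 0, "jaw": 0.38},
  ],
)

```text
time: 24.75
tool_pos: [0.551, 0.3158, 0.1869]
tool_rot: [3.141, 0.001, -0.168]
contact_force: [1.1, -0.0, 0.4]
opening: 0.0347
grip_force: 0.0
```

```bash
python3 cpose.py w8; python3 infl.py; python3 - <<'E'
from h import *
a=cv2.imread("pics/w8.png"); s,im,d=grab("top"); np.savez("top1.npz",im=im,d=d); s,im2,d2=grab("scene"); np.savez("scene1.npz",im=im2,d=d2)
b=cv2.resize(im[...,::-1],(288,216)) 
cv2.imwrite("pics/c8.png",np.vstack([a[60:260],im[60:320,:,::-1]]))
import carton; carton.fit(("1",))
E
```

```text
tool in carton mm [-0.4 25.3] z 0.1869 yaw -9.63 q6 2.14 op 0.03471361314555295 F [ 1.1 -0.   0.4]
floor 10797 [[-0.0553, -0.1214, -0.0006], [0.0078, 0.0019, 0.0037], [0.0827, 0.1268, 0.0078]]
rim 3916 [[-0.0607, -0.0975, 0.0564], [0.0121, 0.0039, 0.062], [0.0595, 0.0902, 0.0669]]
519 (array([ 0., 82.]), 105.8, 0.6, 180.0) 0.03501834062703907
1654 (array([ 1. , 25.1]), 88.9, 23.6, 179.8) 0.027412855327190677
1726 (array([  0.1, -25.2]), 89.6, 24.5, 0.5) 0.027362668523571665
top near 721 hinge dir 170.3 off -0.4332 ang 2.3 top z 0.112
top far 622 hinge dir -9.7 off 0.5471 ang 2.056 top z 0.12
top left 26 hinge dir 79.8 off 0.4598 ang 2.432 top z 0.08
top right 285 hinge dir -99.4 off -0.2873 ang 2.293 top z 0.107
top centre [0.5462 0.2853] yaw deg -9.74 widths [np.float64(0.11390034135712035), np.float64(0.17246278683093974)]
scene near 456 hinge dir 170.4 off -0.4332 ang 2.284 top z 0.106
scene far 163 hinge dir -9.7 off 0.5473 ang 2.1 top z 0.118
scene left 390 hinge dir 80.4 off 0.4645 ang 2.214 top z 0.11
scene right 323 hinge dir -100.5 off -0.2963 ang 2.284 top z 0.106
scene centre [0.5472 0.2927] yaw deg -9.66 widths [np.float64(0.11412606589930469), np.float64(0.16823699262198194)]
```

View pics/c8.png

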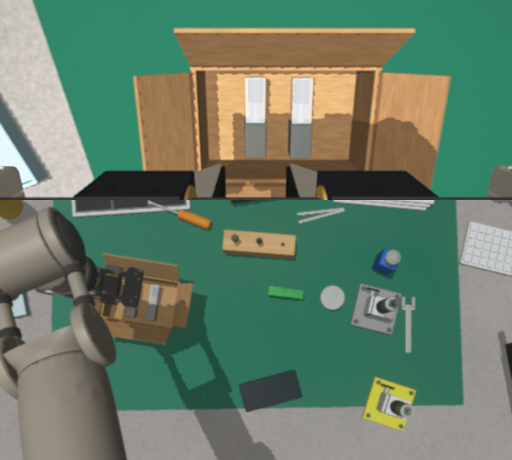

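>>> send_rows(
  targets=[
    {"translation": [0, -3, 0], "spin": 0, "jaw": 0},
    {"translation": [0, -6.5, 0], "spin": 0, "jaw": 0},
    {"translation": [0, -10, 0], "spin": 0, "jaw": 0},
    {"translation": [0, -13, 0], "spin": 0, "jaw": 0},
    {"translation": [0, -13, 0], "spin": 0, "jaw": 0},
  ],
)

```text
time: 25.4
tool_pos: [0.5721, 0.4474, 0.183]
tool_rot: [3.141, 0.002, -0.165]
contact_force: [-0.9, 0.5, -0.4]
opening: 0.0018
grip_force: 0.0
```

>>> send_rows(
  targets=[
    {"translation": [0, 0, 2.5], "spin": 0, "jaw": 0},
    {"translation": [0, 0, 5], "spin": 0, "jaw": 0},
    {"translation": [0, 0, 7.5], "spin": 0, "jaw": 0},
    {"translation": [0, 0, 9.7], "spin": 0, "jaw": 0},
    {"translation": [0, 0, 9.7], "spin": 0, "jaw": 0},
  ],
)

```text
time: 25.9
tool_pos: [0.571, 0.4418, 0.0837]
tool_rot: [3.135, 0.007, -0.169]
contact_force: [0.5, -0.3, 0.0]
opening: 0.0004
grip_force: 0.0
```

```bash
python3 cpose.py
```

```text
tool in carton mm [ -1.7 152.8] z 0.0837 yaw -9.66 q6 2.29 op 0.0004276960091652579 F [ 0.5 -0.3  0. ]
```

>>> send_rows(
  targets=[
    {"translation": [0, 1.5, 0], "spin": 0, "jaw": 0},
    {"translation": [0, 3.0, 0], "spin": 0, "jaw": 0},
    {"translation": [0, 4.5, 0], "spin": 0, "jaw": 0},
    {"translation": [0, 6.0, 0], "spin": 0, "jaw": 0},
    {"translation": [0, 7.0, 0], "spin": 0, "jaw": 0},
  ],
)

```text
time: 26.4
tool_pos: [0.5619, 0.374, 0.0899]
tool_rot: [-3.141, -0.001, -0.169]
contact_force: [0.5, 1.3, -0.4]
opening: 0.0006
grip_force: 0.2
```

>>> send_rows(
  targets=[
    {"translation": [0, 1.2, 0.3], "spin": 0, "jaw": 0},
    {"translation": [0, 2.4, 0.8], "spin": 0, "jaw": 0},
    {"translation": [0, 2.8, 1.2], "spin": 0, "jaw": 0},
    {"translation": [0, 2.8, 1.5], "spin": 0, "jaw": 0},
    {"translation": [0, 2.8, 1.7], "spin": 0, "jaw": 0},
  ],
)

```text
time: 26.9
tool_pos: [0.5571, 0.3478, 0.0717]
tool_rot: [-3.141, -0.0, -0.168]
contact_force: [-0.2, 0.2, 0.2]
opening: 0.0009
grip_force: 0.2
```

```bash
python3 cpose.py
```

```text
tool in carton mm [ 0.3 57.8] z 0.0717 yaw -9.63 q6 2.18 op 0.0008549251748574806 F [-0.2  0.2  0.2]
```

Press down gently to the flat.

>>> send_rows(
  targets=[
    {"translation": [0, 0, 0.2], "spin": 0, "jaw": 0},
    {"translation": [0, 0, 0.4], "spin": 0, "jaw": 0},
    {"translation": [0, 0, 0.6], "spin": 0, "jaw": 0},
    {"translation": [0, 0, 0.7], "spin": 0, "jaw": 0},
    {"translation": [0, 0, 0.8], "spin": 0, "jaw": 0},
  ],
)

```text
time: 27.4
tool_pos: [0.5569, 0.3476, 0.0637]
tool_rot: [3.142, 0.0, -0.168]
contact_force: [-1.3, -1.3, 6.4]
opening: 0.0004
grip_force: 3.5
```

>>> send_rows(
  targets=[
    {"translation": [0, 0.3, 0.1], "spin": 0, "jaw": 0},
    {"translation": [0, 0.6, 0.2], "spin": 0, "jaw": 0},
    {"translation": [0, 0.8, 0.2], "spin": 0, "jaw": 0},
    {"translation": [0, 0.8, 0.2], "spin": 0, "jaw": 0},
    {"translation": [0, 0.8, 0.2], "spin": 0, "jaw": 0},
  ],
)

```text
time: 27.9
tool_pos: [0.5569, 0.341, 0.0636]
tool_rot: [-3.138, -0.004, -0.168]
contact_force: [0.1, 2.0, 7.8]
opening: 0.0003
grip_force: 3.5
```

>>> send_rows(
  targets=[
    {"translation": [0, 0, -3.5], "spin": 0, "jaw": 0},
    {"translation": [0, 0, -7.5], "spin": 0, "jaw": 0},
    {"translation": [0, 0, -11.5], "spin": 0, "jaw": 0},
    {"translation": [0, 3, -12], "spin": 0, "jaw": 0},
    {"translation": [0, 7, -12], "spin": 0, "jaw": 0},
  ],
)

```text
time: 28.4
tool_pos: [0.5446, 0.2715, 0.1837]
tool_rot: [-3.139, -0.004, -0.166]
contact_force: [0.9, -0.9, -0.8]
opening: 0.0005
grip_force: 0.0
```

>>> send_rows(
  targets=[
    {"translation": [0, 4, 0], "spin": 0, "jaw": 0},
    {"translation": [0, 8, 0], "spin": 0, "jaw": 0},
    {"translation": [0, 12, 0], "spin": 0, "jaw": 0},
    {"translation": [0, 13.3, 0], "spin": 0, "jaw": 0},
    {"translation": [0, 13.3, 0], "spin": 0, "jaw": 0},
  ],
)

```text
time: 28.9
tool_pos: [0.5217, 0.1382, 0.182]
tool_rot: [-3.141, -0.0, -0.171]
contact_force: [-0.3, 0.2, -0.0]
opening: 0.0007
grip_force: 0.0
```

```bash
python3 cpose.py w8 && python3 - <<'E'
from h import *
L=np.load("w8_L.npy")
m=(abs(L[...,0])<.045)&(L[...,1]>.035)&(L[...,1]<.085)&(L[...,2]>.05); m[235:]=False
print(m.sum(), np.percentile(L[m],[5,50,95],axis=0))
E
```

```text
tool in carton mm [   0.3 -154.8] z 0.182 yaw -9.79 q6 1.86 op 0.0006635966360800587 F [-0.3  0.2 -0. ]
floor 9118 [[-0.0556, -0.1292, -0.0011], [0.0158, -0.0516, 0.0034], [0.0888, 0.0627, 0.0081]]
rim 9352 [[-0.0609, -0.0963, 0.0573], [0.0021, 0.0462, 0.0632], [0.0591, 0.0838, 0.0667]]
4622 [[-0.03976388  0.03754068  0.06223458]
 [ 0.00287832  0.05974861  0.06331975]
 [ 0.04118407  0.08195845  0.06446101]]
```

>>> send_rows(
  targets=[
    {"translation": [0, 0, 2.5], "spin": 0, "jaw": 0},
    {"translation": [0, 0, 5], "spin": 0, "jaw": 0},
    {"translation": [0, 0, 7.5], "spin": 0, "jaw": 0},
    {"translation": [0, 0, 9.6], "spin": 0, "jaw": 0},
    {"translation": [0, 0, 9.6], "spin": 0, "jaw": 0},
  ],
)

```text
time: 29.45
tool_pos: [0.5199, 0.141, 0.0829]
tool_rot: [3.14, 0.005, -0.166]
contact_force: [-0.4, -0.4, -0.3]
opening: 0.0004
grip_force: 0.0
```

>>> send_rows(
  targets=[
    {"translation": [0, -1.5, 0], "spin": 0, "jaw": 0},
    {"translation": [0, -3.0, 0], "spin": 0, "jaw": 0},
    {"translation": [0, -4.5, 0], "spin": 0, "jaw": 0},
    {"translation": [0, -6.0, 0], "spin": 0, "jaw": 0},
    {"translation": [0, -7.1, 0], "spin": 0, "jaw": 0},
  ],
)

```text
time: 29.95
tool_pos: [0.5338, 0.2115, 0.0862]
tool_rot: [-3.141, -0.001, -0.167]
contact_force: [0.2, 0.4, 0.7]
opening: 0.0004
grip_force: 0.2
```

>>> send_rows(
  targets=[
    {"translation": [0, -1.2, 0.3], "spin": 0, "jaw": 0},
    {"translation": [0, -2.4, 0.8], "spin": 0, "jaw": 0},
    {"translation": [0, -2.8, 1.1], "spin": 0, "jaw": 0},
    {"translation": [0, -2.8, 1.3], "spin": 0, "jaw": 0},
    {"translation": [0, -2.8, 1.4], "spin": 0, "jaw": 0},
  ],
)

```text
time: 30.45
tool_pos: [0.538, 0.2368, 0.0712]
tool_rot: [3.141, 0.001, -0.168]
contact_force: [0.3, 0.8, 0.5]
opening: 0.0001
grip_force: 0.1
```

```bash
python3 cpose.py
```

```text
tool in carton mm [ -0.1 -54.8] z 0.0712 yaw -9.64 q6 2.02 op 7.133167935187738e-05 F [0.3 0.8 0.5]
```

>>> send_rows(
  targets=[
    {"translation": [0, 0, 0.3], "spin": 0, "jaw": 0},
    {"translation": [0, 0, 0.6], "spin": 0, "jaw": 0},
    {"translation": [0, 0, 0.8], "spin": 0, "jaw": 0},
    {"translation": [0, -0.4, 0.9], "spin": 0, "jaw": 0},
    {"translation": [0, -0.6, 0.9], "spin": 0, "jaw": 0},
  ],
)

```text
time: 30.95
tool_pos: [0.5396, 0.242, 0.0636]
tool_rot: [3.14, -0.001, -0.168]
contact_force: [-1.6, -4.4, 7.2]
opening: 0.0005
grip_force: 3.1
```

>>> send_rows(
  targets=[
    {"translation": [0, 0, -3.5], "spin": 0, "jaw": 0},
    {"translation": [0, 0, -7.5], "spin": 0, "jaw": 0},
    {"translation": [0, 0, -11.5], "spin": 0, "jaw": 0},
    {"translation": [-3, -1, -12], "spin": 0, "jaw": 0},
    {"translation": [-6, -2.5, -12], "spin": 0, "jaw": 0},
  ],
)

```text
time: 31.45
tool_pos: [0.4849, 0.2775, 0.1846]
tool_rot: [-3.14, -0.003, -0.17]
contact_force: [0.1, 0.0, -0.9]
opening: 0.0006
grip_force: 0.0
```

>>> send_rows(
  targets=[
    {"translation": [-3, -1, 0], "spin": 0, "jaw": 0},
    {"translation": [-6.5, -2.5, 0], "spin": 0, "jaw": 0},
    {"translation": [-6.5, -2.5, 0], "spin": 0, "jaw": 0},
    {"translation": [-6.5, -2.5, 0], "spin": 0, "jaw": 0},
    {"translation": [-6.5, -2.5, 0], "spin": 0, "jaw": 0},
  ],
)

```text
time: 31.95
tool_pos: [0.4252, 0.3129, 0.1827]
tool_rot: [-3.142, -0.001, -0.169]
contact_force: [-0.2, -0.2, 0.4]
opening: 0.0002
grip_force: 0.0
```

```bash
python3 cpose.py w8 && python3 - <<'E'
from h import *
L=np.load("w8_L.npy")
for s in(1,-1):
    m=(abs(L[...,0])<.045)&(s*L[...,1]>.035)&(s*L[...,1]<.085)&(L[...,2]>.05); m[225:]=False
    print(m.sum(), np.percentile(L[m],[5,50,95],axis=0))
E
```

```text
tool in carton mm [-124.     1.4] z 0.1827 yaw -9.66 q6 2.23 op 0.00020888832150045783 F [-0.2 -0.2  0.4]
floor 9618 [[-0.0852, -0.1293, -0.0013], [-0.0061, 0.0039, 0.0011], [0.0551, 0.1292, 0.0055]]
rim 16536 [[-0.0602, -0.0898, 0.061], [-0.0086, -0.0038, 0.0633], [0.0358, 0.0839, 0.0662]]
6024 [[-0.0403156   0.03752869  0.06209776]
 [-0.00137748  0.05998969  0.06329979]
 [ 0.03312171  0.08235277  0.06450317]]
6030 [[-0.04042302 -0.08248476  0.06202727]
 [-0.00152189 -0.0599969   0.06322141]
 [ 0.03303931 -0.03749405  0.0644238 ]]
```

>>> send_rows(
  targets=[
    {"translation": [0, 0, 2.5], "spin": 0, "jaw": 0},
    {"translation": [0, 0, 5], "spin": 0, "jaw": 0},
    {"translation": [0, 0, 7.5], "spin": 0, "jaw": 0},
    {"translation": [0, 0, 9.3], "spin": 0, "jaw": 0},
    {"translation": [0, 0, 9.3], "spin": 0, "jaw": 0},
  ],
)

```text
time: 32.5
tool_pos: [0.4237, 0.3117, 0.0872]
tool_rot: [3.138, 0.004, -0.17]
contact_force: [-0.3, 0.1, -0.2]
opening: 0.0005
grip_force: 0.0
```

>>> send_rows(
  targets=[
    {"translation": [1.6, 0, 0], "spin": 0, "jaw": 0},
    {"translation": [3.2, 0, 0], "spin": 0, "jaw": 0},
    {"translation": [4.8, 0, 0], "spin": 0, "jaw": 0},
    {"translation": [6.4, 0, 0], "spin": 0, "jaw": 0},
    {"translation": [7.7, 0, 0], "spin": 0, "jaw": 0},
  ],
)

```text
time: 33.0
tool_pos: [0.5019, 0.2998, 0.0906]
tool_rot: [-3.141, -0.001, -0.169]
contact_force: [-0.8, 0.3, 1.3]
opening: 0.0008
grip_force: 0.3
```

>>> send_rows(
  targets=[
    {"translation": [1.0, 0, 0.3], "spin": 0, "jaw": 0},
    {"translation": [2.0, 0, 0.8], "spin": 0, "jaw": 0},
    {"translation": [2.3, 0, 1.2], "spin": 0, "jaw": 0},
    {"translation": [2.3, 0, 1.4], "spin": 0, "jaw": 0},
    {"translation": [2.3, 0, 1.5], "spin": 0, "jaw": 0},
  ],
)

```text
time: 33.5
tool_pos: [0.5224, 0.2965, 0.0742]
tool_rot: [3.141, 0.001, -0.168]
contact_force: [0.2, 0.4, -0.2]
opening: 0.0006
grip_force: 0.1
```

```bash
python3 cpose.py
```

```text
tool in carton mm [-25.4   1.5] z 0.0742 yaw -9.62 q6 2.13 op 0.0005867269476654415 F [ 0.2  0.4 -0.2]
```

>>> send_rows(
  targets=[
    {"translation": [0, 0, 0.3], "spin": 0, "jaw": 0},
    {"translation": [0, 0, 0.6], "spin": 0, "jaw": 0},
    {"translation": [0.2, 0, 0.8], "spin": 0, "jaw": 0},
    {"translation": [0.5, 0, 0.8], "spin": 0, "jaw": 0},
    {"translation": [0.8, 0, 0.8], "spin": 0, "jaw": 0},
  ],
)

```text
time: 34.0
tool_pos: [0.5297, 0.2957, 0.0676]
tool_rot: [-3.141, 0.002, -0.168]
contact_force: [-6.0, 0.9, 8.6]
opening: 0.0006
grip_force: 4.3
```

>>> send_rows(
  targets=[
    {"translation": [0, 0, -3.5], "spin": 0, "jaw": 0},
    {"translation": [0, 0, -7.5], "spin": 0, "jaw": 0},
    {"translation": [0, 0, -11.5], "spin": 0, "jaw": 0},
    {"translation": [3, 0, -11.8], "spin": 0, "jaw": 0},
    {"translation": [6, 0, -11.8], "spin": 0, "jaw": 0},
  ],
)

```text
time: 34.5
tool_pos: [0.591, 0.2858, 0.1875]
tool_rot: [-3.139, -0.004, -0.167]
contact_force: [0.0, 0.2, -0.1]
opening: 0.0002
grip_force: 0.0
```

>>> send_rows(
  targets=[
    {"translation": [4, 0, 0], "spin": 0, "jaw": 0},
    {"translation": [7.7, 0, 0], "spin": 0, "jaw": 0},
    {"translation": [7.7, 0, 0], "spin": 0, "jaw": 0},
    {"translation": [7.7, 0, 0], "spin": 0, "jaw": 0},
    {"translation": [7.7, 0, 0], "spin": 0, "jaw": 0},
  ],
)

```text
time: 35.0
tool_pos: [0.6651, 0.2726, 0.1846]
tool_rot: [3.141, 0.001, -0.168]
contact_force: [-0.4, 1.1, 0.5]
opening: 0.0005
grip_force: 0.0
```

```bash
python3 cpose.py
```

```text
tool in carton mm [119.2   1.7] z 0.1846 yaw -9.6 q6 2.02 op 0.0005127456584880724 F [-0.4  1.1  0.5]
```

>>> send_rows(
  targets=[
    {"translation": [0, 0, 2.5], "spin": 0, "jaw": 0},
    {"translation": [0, 0, 5], "spin": 0, "jaw": 0},
    {"translation": [0, 0, 7.5], "spin": 0, "jaw": 0},
    {"translation": [0, 0, 9.5], "spin": 0, "jaw": 0},
    {"translation": [0, 0, 9.5], "spin": 0, "jaw": 0},
  ],
)

```text
time: 35.5
tool_pos: [0.6631, 0.2724, 0.0869]
tool_rot: [3.139, 0.006, -0.167]
contact_force: [-0.7, -0.2, -0.9]
opening: 0.0007
grip_force: 0.0
```

>>> send_rows(
  targets=[
    {"translation": [-1.5, 0, 0], "spin": 0, "jaw": 0},
    {"translation": [-3, 0, 0], "spin": 0, "jaw": 0},
    {"translation": [-4.5, 0, 0], "spin": 0, "jaw": 0},
    {"translation": [-6, 0, 0], "spin": 0, "jaw": 0},
    {"translation": [-7.2, 0, 0], "spin": 0, "jaw": 0},
  ],
)

```text
time: 36.0
tool_pos: [0.5945, 0.2851, 0.0921]
tool_rot: [-3.14, -0.003, -0.167]
contact_force: [0.8, 1.1, 0.3]
opening: 0.0009
grip_force: 0.2
```

>>> send_rows(
  targets=[
    {"translation": [-1.0, 0, 0.3], "spin": 0, "jaw": 0},
    {"translation": [-2.0, 0, 0.8], "spin": 0, "jaw": 0},
    {"translation": [-2.3, 0, 1.2], "spin": 0, "jaw": 0},
    {"translation": [-2.3, 0, 1.4], "spin": 0, "jaw": 0},
    {"translation": [-2.3, 0, 1.5], "spin": 0, "jaw": 0},
  ],
)

```text
time: 36.5
tool_pos: [0.5726, 0.2883, 0.0753]
tool_rot: [-3.141, -0.001, -0.168]
contact_force: [0.5, -0.3, 0.0]
opening: 0.0006
grip_force: 0.1
```

```bash
python3 cpose.py
```

```text
tool in carton mm [25.5  1.8] z 0.0753 yaw -9.62 q6 2.09 op 0.0005505073373696394 F [ 0.5 -0.3  0. ]
```

>>> send_rows(
  targets=[
    {"translation": [0, 0, 0.4], "spin": 0, "jaw": 0},
    {"translation": [0, 0, 0.7], "spin": 0, "jaw": 0},
    {"translation": [-0.3, 0, 0.9], "spin": 0, "jaw": 0},
    {"translation": [-0.6, 0, 0.9], "spin": 0, "jaw": 0},
    {"translation": [-0.8, 0, 0.9], "spin": 0, "jaw": 0},
  ],
)

```text
time: 37.0
tool_pos: [0.5674, 0.2895, 0.0677]
tool_rot: [-3.139, -0.007, -0.169]
contact_force: [4.7, -0.9, 7.1]
opening: 0.0005
grip_force: 3.5
```

>>> send_rows(
  targets=[
    {"translation": [0, 0, -3.5], "spin": 0, "jaw": 0},
    {"translation": [0, 0, -7.5], "spin": 0, "jaw": 0},
    {"translation": [0, 0, -11.5], "spin": 0, "jaw": 0},
    {"translation": [-3, 0, -12], "spin": 0, "jaw": 0},
    {"translation": [-6, 0, -12], "spin": 0, "jaw": 0},
  ],
)

```text
time: 37.5
tool_pos: [0.5059, 0.2996, 0.1873]
tool_rot: [-3.14, -0.003, -0.169]
contact_force: [0.3, 0.3, -0.4]
opening: 0.0003
grip_force: 0.0
```

>>> send_rows(
  targets=[
    {"translation": [-3, 0, 0], "spin": 0, "jaw": 0},
    {"translation": [-7, 0, 0], "spin": 0, "jaw": 0},
    {"translation": [-8, 0, 0], "spin": 0, "jaw": 0},
    {"translation": [-8, 0, 0], "spin": 0, "jaw": 0},
    {"translation": [-8, 0, 0], "spin": 0, "jaw": 0},
  ],
)

```text
time: 38.0
tool_pos: [0.4275, 0.3129, 0.1859]
tool_rot: [-3.141, -0.001, -0.168]
contact_force: [0.5, 0.7, 0.1]
opening: 0.0005
grip_force: 0.0
```

```bash
python3 cpose.py w10 && python3 - <<'E'
from h import *
L=np.load("w10_L.npy")
for nm,a,b in(("near",-.05,-.006),("far",.006,.05)):
    m=(L[...,0]>a)&(L[...,0]<b)&(abs(L[...,1])<.08)&(L[...,2]>.03); m[225:]=False; Q=L[m]
    A=np.c_[Q[:,0],np.ones(len(Q))]; k=np.linalg.lstsq(A,Q[:,2],rcond=None)[0]; print(nm,m.sum(),"slope x",k[0],np.percentile(Q[:,2],[2,50,98]))
s,im,d=grab("scene"); s,it,dt=grab("top"); w=cv2.imread("pics/w10.png")
P=cloud(*cam("top"),dt); m=win(P,.49,.55,-.335,-.275,.16,.2); print("burr",np.percentile(P[m],[2,50,98],axis=0))
cv2.imwrite("pics/final.png",np.vstack([w[:230],it[60:330,:,::-1]]))
E
```

```text
tool in carton mm [-121.7    1.9] z 0.1859 yaw -9.64 q6 2.23 op 0.00045334239734767773 F [0.5 0.7 0.1]
floor 10488 [[-0.089, -0.1292, -0.0014], [-0.0641, 0.0227, 0.0003], [0.0582, 0.1293, 0.0021]]
rim 8889 [[-0.059, -0.0895, 0.0617], [-0.0075, -0.0068, 0.0666], [0.0381, 0.0834, 0.067]]
near 9556 slope x -9.018132725660868e-05 [0.06581244 0.06726512 0.06872632]
far 8398 slope x -0.001711365051908269 [0.06570298 0.06726993 0.06875653]
burr [[ 0.51203021 -0.31221976  0.16335504]
 [ 0.51975465 -0.3025229   0.17496582]
 [ 0.52734202 -0.2969286   0.17805019]]
```

View pics/final.png

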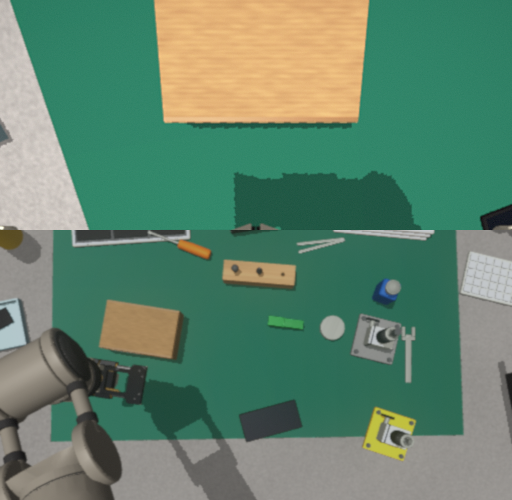

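The closing pictures show the carton shut flat, the burr standing in the grey handpiece, and everything else where it was.

```bash
python3 -c "
from cell import job; print(job.hand_in())"
```

```text
the job is handed in; nothing more can be done
None
```

The job is done and handed in at about 38 s of robot time: the cylinder burr is seated in the collet with the nut turned to its stop, both tubes found on the bench are in the carton, and its four flaps are folded flat, short ones first.

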